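# Make up the slide kit and the assay kit

## Task

Make up two kits from the stock in the middle of the bench: the brown bottle and the slide box go into the green tray, and the dark vial, the pink vial and the timer go into the orange tray. In each tray stand bottle and vials upright in the small bays, no more than one to a bay, and lay the slide box or timer flat and right way up in the large bay. Set everything down without dropping it or tipping it over, and leave the marker pen and the forceps where they lie.

Things in the scene. Friction and masses are not known exactly. Their poses are not given: they have to be found in the camera images.
- brown_bottle_c (a point): reagent bottle, brown with a blue screw cap, standing: 47 mm diameter, 98 mm high, body up to 82 mm, cap 32 mm diameter above; about 0.13 kg. The point is at its centre half-way up (49 mm above its foot); its z points up
- dark_vial_c (a point): vial with a very dark (near-black) body and a white cap, standing: 33 mm diameter, 73 mm high, body up to 57 mm, cap 24 mm diameter above; 0.04 kg. The point is at its centre half-way up (36.5 mm above its foot); its z points up
- pink_vial_c (a point): smaller vial with a pale pink body and a white cap, standing: 25 mm diameter, 66 mm high, body up to 52 mm, cap 18 mm diameter above; 0.03 kg. The point is at its centre half-way up (33 mm above its foot); its z points up
- slides_c (a point): small dark-blue open carton filled with grey-looking microscope slides, lying flat: 32 mm (its x) x 82 mm (its y) x 30 mm high; 0.13 kg. The point is at its centre half-way up (15 mm above its underside); its z points up
- timer_c (a point): white bench timer with a grey display and coloured buttons, lying face up: 62 mm (its x) x 66 mm (its y) x 17 mm thick; 0.07 kg. The point is at its centre half-way up (8.5 mm above its underside); its z points up
- tray_green: Green tray, fixed, 145 (x) x 205 (y) mm; floor 3 mm thick; walls and dividers 3 mm thick, tops 12 mm above the worktop. Origin: centre of its underside. Large bay: inside 139 (x) x 114 (y) mm, centre x 0, y +44. Two small bays: inside 68 (x) x 84 (y) mm each, centres x -35.5 and +35.5, y -57. At yaw 0 its x points away from the robot, y to the robot's left. May be left or right
- tray_orange: Orange tray, fixed, 145 (x) x 205 (y) mm; floor 3 mm thick; walls and dividers 3 mm thick, tops 12 mm above the worktop. Origin: centre of its underside. Large bay: inside 139 (x) x 114 (y) mm, centre x 0, y +44. Two small bays: inside 68 (x) x 84 (y) mm each, centres x -35.5 and +35.5, y -57. At yaw 0 its x points away from the robot, y to the robot's left. May be left or right
- marker_c (a point): white marker pen with a blue cap, lying near the front edge, 128 mm long along its y, 15 mm thick; to be left alone. The point is at its centre, 8.5 mm above the worktop
- tweezers_c (a point): steel forceps lying behind the stock, 125 mm long along their y, 21 mm wide, 10 mm high; to be left alone. The point is at their centre, 5 mm above the worktop

How it is judged:
At the end, for the whole second after the job is handed in: Green tray: brown bottle in a small bay, slide box in the large bay. Orange tray: dark and pink vials, one in each small bay, timer in the large bay. Each centre inside its bay, resting on the tray floor (height within 3 mm, tilt under 0.06 rad), right way up, released, at rest (((x of brown_bottle_c in the frame of tray_green between -0.0695 and -0.0015 m and y of brown_bottle_c in the frame of tray_green between -0.0995 and -0.015 m) or (x of brown_bottle_c in the frame of tray_green between 0.0015 and 0.0695 m and y of brown_bottle_c in the frame of tray_green between -0.0995 and -0.015 m)) and x of slides_c in the frame of tray_green between -0.0695 and 0.0695 m and y of slides_c in the frame of tray_green between -0.012 and 0.0995 m and x of timer_c in the frame of tray_orange between -0.0695 and 0.0695 m and y of timer_c in the frame of tray_orange between -0.012 and 0.0995 m and (((x of dark_vial_c in the frame of tray_orange between -0.0695 and -0.0015 m and y of dark_vial_c in the frame of tray_orange between -0.0995 and -0.015 m) and (x of pink_vial_c in the frame of tray_orange between 0.0015 and 0.0695 m and y of pink_vial_c in the frame of tray_orange between -0.0995 and -0.015 m)) or ((x of dark_vial_c in the frame of tray_orange between 0.0015 and 0.0695 m and y of dark_vial_c in the frame of tray_orange between -0.0995 and -0.015 m) and (x of pink_vial_c in the frame of tray_orange between -0.0695 and -0.0015 m and y of pink_vial_c in the frame of tray_orange between -0.0995 and -0.015 m))) and height (world z) of brown_bottle_c between 0.049 and 0.055 m and angle between each of brown_bottle_c, dark_vial_c, pink_vial_c, slides_c, timer_c's own z axis and vertical below 0.06 rad and linear speed of each of brown_bottle, dark_vial, pink_vial, slides, timer below 0.02 m/s and contact force between each of brown_bottle, dark_vial, pink_vial, slides, timer and the fingers below 0.1 N and height (world z) of dark_vial_c between 0.0365 and 0.0425 m and height (world z) of pink_vial_c between 0.033 and 0.039 m and height (world z) of slides_c between 0.015 and 0.021 m and height (world z) of timer_c between 0.0085 and 0.0145 m); the robot touches nothing.
It fails at once if something from the stock is let go more than 30 mm above where it may rest ((height (world z) of brown_bottle_c above 0.082 m and contact force between brown_bottle and the fingers below 0.02 N) or (height (world z) of dark_vial_c above 0.0695 m and contact force between dark_vial and the fingers below 0.02 N) or (height (world z) of pink_vial_c above 0.066 m and contact force between pink_vial and the fingers below 0.02 N) or (height (world z) of slides_c above 0.048 m and contact force between slides and the fingers below 0.02 N) or (height (world z) of timer_c above 0.0415 m and contact force between timer and the fingers below 0.02 N)).
It fails at once if something from the stock is tipped over (more than 0.7 rad) (angle between any of brown_bottle_c, dark_vial_c, pink_vial_c, slides_c, timer_c's own z axis and vertical above 0.7 rad).
It fails at once if the marker pen or the forceps are moved (more than 25 mm) (distance of any of marker_c, tweezers_c from where it was at the start of the episode above 0.025 m).
It also fails if it takes over 112 s, if anything falls off the work surface, if the arm or the gripper's body presses on something with over 40 N, if the wrist force passes 120 N, or if a joint passes its speed limit or range.

## Robot

A 7-joint arm with a two-finger parallel gripper is mounted at the origin on a cart in front of the work surface, level with it; the furniture and walls round the work are solid. World frame = base frame: x ahead of the robot, y to its left, z up, the work surface at z = 0. Lengths are in m, angles in rad, forces in N, time in s.
With the tool pointing down it reaches from about 0.425 to 0.875 m from the base axis. Payload 4.7 kg.
Tool frame: the origin (TCP) lies between the finger pads; the fingertips stand ctrl.tip_reach ahead of it and the grasp point (between the pads) lies 5 mm behind it (ctrl.tip_reach is the distance from the TCP to the fingertips, in m); z points along the fingers, y is the direction in which the jaws open and shut (so a half turn about z gives the same grasp; the last joint's range is limited). The gripper opens to 87 mm and grips with 3 to 60 N. Pads are 19 mm wide; open, the fingers measure 117 mm over their backs; the gripper's body (75 mm by 190 mm) begins 51 mm behind the grasp point.
Start: joints at [1.349, 0.321, -0.07, 1.45, 0.023, 1.371, -0.057], TCP at [0.152, -0.632, 0.205] pointing down, gripper open.
Joint ranges: [-2.86, 2.86], [-0.3, 2.09], [-1.38, 1.24], [0.06, 2.45], [-1.56, 4.7], [0.09, 2.05], [-2.69, 2.69]. Speed limits (rad/s): [2.57, 2.57, 3.14, 3.14, 3.14, 3.14, 3.14].

## Interface

Orientations are given as a rotation vector (axis times angle).
In Python, from bench import ctrl gives the robot as it stands.
- The arm moves only by the shell command python3 -m handwheel 'ROWS' [FORCE]. ROWS is JSON, a list of rows, each a list of 7 numbers: the shift along the tool's x, y, z in mm, then the turn, a rotation vector about the tool's x, y, z in rad, then the gripper's target within -1 to 1 (shut at 1, half-way at 0, fully open at -1). In form: [[dx, dy, dz, ax, ay, az, grip], ...]. A call has 1 to 12 rows; each row is the pose to reach, as a shift and turn from the pose commanded when the call began, along the tool's axes at that moment; what a row does not reach only later rows make up. A row lasts 1/8 s, in which the tool goes at most 62.5 mm and 10.7 degrees, less where a joint would pass 70% of its speed; a pose out of reach is approached as far as the arm can. A call with a gripper value outside its range is refused whole. The fingers move at their own pace and stop on an object; FORCE is the grip in N (left out, the last holds). Time passes only in rows, so rows that repeat a pose let the fingers close. It gives the time, the measured TCP pose, the force and the opening at its end, in the units of the state.
- ctrl.get_state(): the state, without advancing time (a new reading comes with each control period).
- ctrl.get_image(name): name is "scene" or "top" or "wrist"; returns the picture (420x560x3 uint8, red, green, blue); there is no depth.
- ctrl.camera_model(name): a dict with "mtx" (3x3 intrinsics, pixels), "k1" (the pictures are not rectified: a ray, as slopes to the right and down, at radius r is drawn at 1 + k1 r^2 times it, then the intrinsics apply), "xyz" and "orientation" of the camera in the world. Camera axes: x right, y up, looking along -z (the intrinsics and any distortion apply to the point x, -y, -z); pixel columns grow to the right and rows downward; lengths in m; the calibration is good to about 2 mm. A picture is of the moment at which its call begins: read the wrist's pose just before it. camera_model takes no time and is no camera call; for the wrist camera it gives the pose at the moment of the call.
- ctrl.close_job(): hands the job in, once; it reports no verdict.
The state is a dict: "time": time; "joint_positions": joint angles; "qd": joint speeds; "joint_torque": joint torques, N m; "position": TCP position; "tool_rot": TCP orientation; "ft_force": force on the tool from outside, world axes, zero at the start; "torque": the same for the moment, N m; "grip_width": opening from 0.0 (shut) to 1.0 (fully open).
Only numpy, scipy, OpenCV 4.12 (cv2) and the standard library are available. Lean on these libraries where they do the work, as an engineer would, in place of code of your own. Each camera call takes 0.05 s, during which the arm holds its last target.

## Working session

There is one attempt and no reset: what is moved stays moved. The work goes in short steps, Python scripts to look and compute and a shell command to move; the robot and the scene stay as the last step left them, time stands still between calls to the robot, and variables do not carry over. Pictures are saved under pics/ and viewed, and the job is handed in when it is done.

```bash
ls; mkdir -p pics
python3 - <<'E'
from bench import ctrl
import cv2
print(ctrl.get_state(), ctrl.tip_reach)
for n in ["scene","top","wrist"]:
    print(n, ctrl.camera_model(n))
    cv2.imwrite(f"pics/{n}0.png", ctrl.get_image(n)[:,:,::-1])
E
```

```text
pics
{'time': 0.0, 'joint_positions': array([ 1.3491054 ,  0.32183287, -0.07008937,  1.45166089,  0.02259157,
        1.37074989, -0.05689143]), 'qd': array([ 0.00170603,  0.00130662, -0.00077303,  0.00049041, -0.00023619,
        0.00026863, -0.0010463 ]), 'joint_torque': array([ 1.08234184e-03, -4.91284168e+01, -4.03646166e-01, -3.12534642e+01,
       -6.39926735e-02,  4.39780857e-02,  1.84057740e-04]), 'position': array([ 0.15167288, -0.63147663,  0.20406222]), 'tool_rot': array([-3.11795091e+00, -3.69370569e-01,  4.76742492e-04]), 'ft_force': array([ 0.15277514,  0.27328519, -0.07591462]), 'torque': array([-0.02047002,  0.02802667, -0.01533287]), 'grip_width': 1.0003249086823838} 0.014
scene {'mtx': array([[522.58125308,   0.        , 279.56680694],
       [  0.        , 522.58125308, 211.24612129],
       [  0.        ,   0.        ,   1.        ]]), 'k1': -0.190173170311674, 'xyz': array([0.00226301, 1.01723928, 0.61242903]), 'orientation': array([ 0.36903933, -1.45329765, -2.27595947])}
top {'mtx': array([[485.52268754,   0.        , 281.31394732],
       [  0.        , 485.52268754, 208.22045775],
       [  0.        ,   0.        ,   1.        ]]), 'k1': -0.008970469308142014, 'xyz': array([0.29257881, 0.00867995, 1.25855564]), 'orientation': array([ 0.16531078, -0.16787564, -1.5680767 ])}
wrist {'mtx': array([[305.24657348,   0.        , 276.13777702],
       [  0.        , 305.24657348, 205.187423  ],
       [  0.        ,   0.        ,   1.        ]]), 'k1': -0.03587231335994306, 'xyz': array([ 0.23035737, -0.61181507,  0.38391944]), 'orientation': array([-0.25211218,  0.20180623, -1.32306634])}
```

View pics/top0.png

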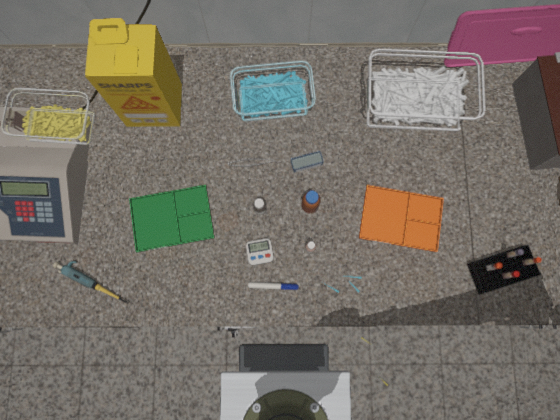

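View pics/scene0.png

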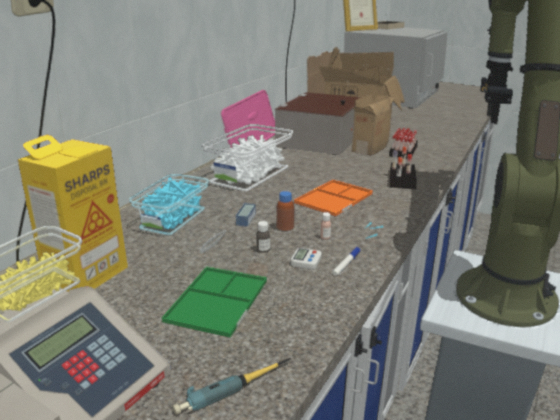

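View pics/wrist0.png

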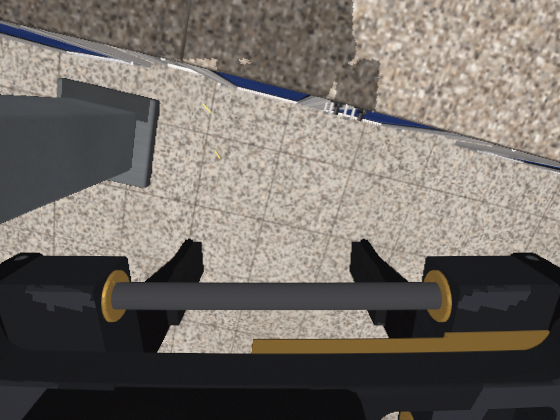

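The top view shows the green tray at left (172,218) and the orange tray at right (402,218). The stock is in between: dark vial (259,204), bottle (311,200), pink vial (311,245), timer (260,251), slides (307,161), and marker (273,287). I haven't located the forceps yet.

```bash
cat > h.py <<'E'
import numpy as np, cv2
from scipy.spatial.transform import Rotation as R
def ray(cm,u,v):
    K=cm["mtx"];x=(u-K[0,2])/K[0,0];y=(v-K[1,2])/K[1,1]
    rd=np.hypot(x,y);r=rd
    for _ in range(20): r=rd/(1+cm["k1"]*r*r)
    s=r/rd if rd>0 else 1
    d=R.from_rotvec(cm["orientation"]).apply([x*s,-y*s,-1.0])
    return np.array(cm["xyz"]),d
def onz(cm,u,v,z):
    o,d=ray(cm,u,v);t=(z-o[2])/d[2];return o+t*d
def proj(cm,p):
    q=R.from_rotvec(cm["orientation"]).inv().apply(np.array(p)-cm["xyz"])
    x,y=q[0]/-q[2],-q[1]/-q[2];s=1+cm["k1"]*(x*x+y*y);K=cm["mtx"]
    return K[0,0]*x*s+K[0,2],K[1,1]*y*s+K[1,2]
E
python3 - <<'E'
import cv2
im=cv2.imread('pics/top0.png')
cv2.imwrite('pics/t1.png',cv2.resize(im[140:310,120:320],None,fx=4,fy=3.5,interpolation=cv2.INTER_CUBIC)[:600])
cv2.imwrite('pics/t1.png',cv2.resize(im[145:300,205:385],None,fx=3.8,fy=3.8,interpolation=cv2.INTER_CUBIC))
im=cv2.imread('pics/scene0.png')
cv2.imwrite('pics/s1.png',cv2.resize(im[170:340,160:400],None,fx=3.3,fy=3.3,interpolation=cv2.INTER_CUBIC))
E
```

```text
(no output)
```

View pics/t1.png

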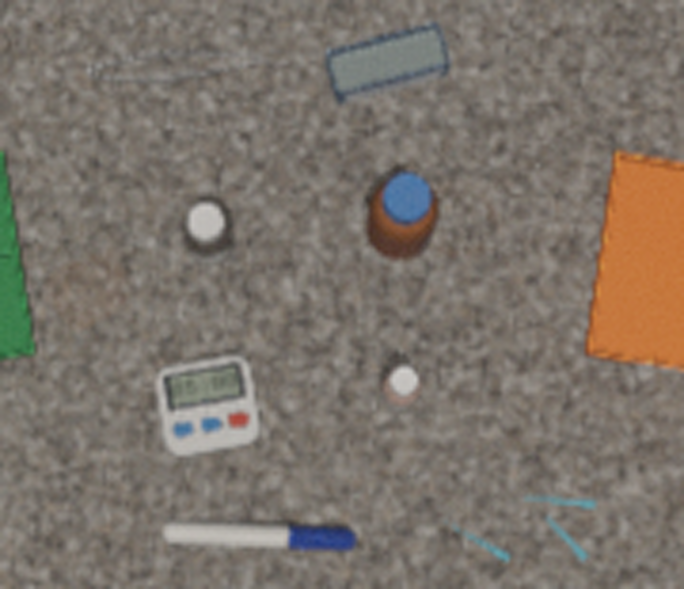

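View pics/s1.png

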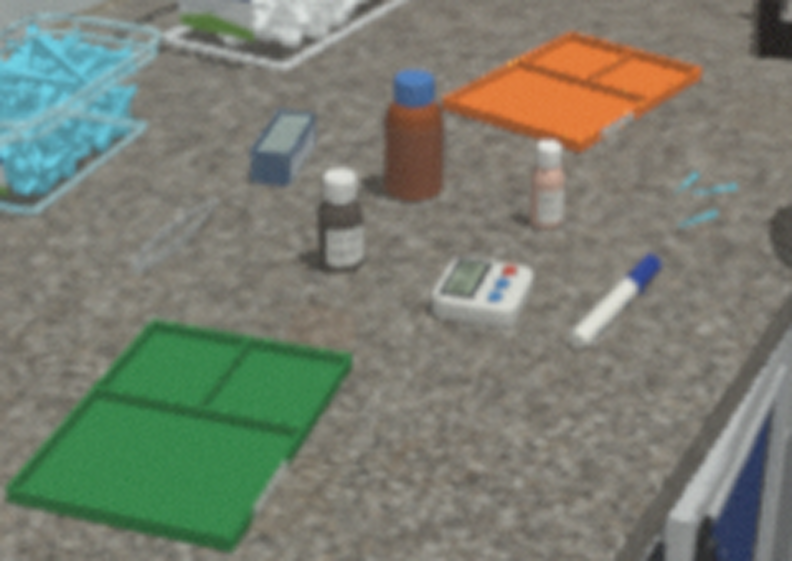

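```bash
cat > m.py <<'E'
from h import *
from bench import ctrl
cm=ctrl.camera_model("top"); im=cv2.imread('pics/top0.png'); hsv=cv2.cvtColor(im,cv2.COLOR_BGR2HSV)
def blob(lo,hi,roi,k=3):
    m=cv2.inRange(hsv,lo,hi); z=np.zeros_like(m);x0,y0,x1,y1=roi;z[y0:y1,x0:x1]=m[y0:y1,x0:x1]
    z=cv2.morphologyEx(z,cv2.MORPH_CLOSE,np.ones((k,k)))
    c=max(cv2.findContours(z,0,cv2.CHAIN_APPROX_NONE)[0],key=cv2.contourArea);return c.reshape(-1,2).astype(float)
def rect(n,c,z):
    P=np.array([onz(cm,u,v,z)[:2] for u,v in c])*1000
    r=cv2.minAreaRect(P.astype(np.float32)); print(n,np.round(r[0],1),np.round(r[1],1),round(r[2],1), 'contour',len(c), 'px',c.mean(0).round(1))
rect('green',blob((50,120,40),(80,255,255),(120,170,225,260)),.012)
rect('orange',blob((5,150,120),(20,255,255),(345,170,455,260)),.012)
rect('capblue',blob((100,120,60),(120,255,255),(298,180,325,215)),.098)
rect('capdark',blob((0,0,140),(180,60,255),(245,190,275,215)),.073)
rect('cappink',blob((0,0,140),(180,60,255),(300,235,322,252)),.066)
rect('timer',blob((0,0,125),(180,60,255),(243,235,277,268),9),.017)
rect('slides',blob((85,45,40),(125,255,255),(285,145,330,178),9),.030)
rect('marker w',blob((0,0,140),(180,60,255),(243,280,305,294)),.0085)
rect('marker b',blob((110,120,60),(130,255,255),(270,278,305,294)),.0085)
for p in [(231,164),(272,162)]: print('fcps',onz(cm,*p,.005)*1000)
E
python3 m.py
```

```text
green [537.3 295.2] [142.9 203. ] 10.3 contour 253 px [170.8 217.9]
orange [ 535.3 -307.4] [205.1 144.6] 79.6 contour 257 px [401.2 217.9]
capblue [571.1 -68.6] [26.4 28.4] 43.7 contour 31 px [311.6 196.7]
capdark [562.7  62.1] [23.2 20. ] 0.4 contour 26 px [258.6 202.9]
cappink [454.8 -65.6] [17.3 22.5] 89.1 contour 24 px [310.5 245.9]
timer [448.   62.8] [85.4 82.5] 89.8 contour 126 px [259.8 251. ]
slides [661.3 -27.7] [5.3 8.2] 89.5 contour 8 px [294.  169.1]
marker w [362.3  50.8] [82.4 18.6] 84.2 contour 75 px [263.6 285.2]
marker b [359.1 -12.7] [40.8 10.1] 89.8 contour 37 px [289.2 286.1]
fcps [684.82866763 141.1750635    5.        ]
fcps [690.06199498  30.7239597    5.        ]
```

Run:
```python
from h import *
from bench import ctrl
cm=ctrl.camera_model("top"); sc=ctrl.camera_model("scene")
f=lambda x,y:(205+(x+.5)/3.8-.5,145+(y+.5)/3.8-.5)
for n,L,z in [('timer',[(159,374),(245,357),(258,437),(172,453)],.017),('slides',[(328,54),(436,26),(448,70),(338,97)],.03),('blue',[(408,197)],.098),('dark',[(207,221)],.073),('pink',[(404,380)],.066)]:
    P=np.array([onz(cm,*f(*p),z)[:2] for p in L])*1000
    print(n,P.mean(0).round(1))
    if len(L)==4:
        e=np.roll(P,-1,0)-P; print(np.linalg.norm(e,axis=1).round(1),np.degrees(np.arctan2(e[:,1],e[:,0])).round(1))
    c=P.mean(0)/1000; u=proj(sc,[c[0],c[1],z]); print('scene crop px',[(u[0]-160)*3.3,(u[1]-170)*3.3])
```

```text
timer [447.2  62.5]
[59.4 55.1 58.7 54.3] [ -78.9 -170.8  100.3    9.9]
scene crop px [np.float64(485.28628719989825), np.float64(276.2854781698427)]
slides [685.  -61.3]
[78.3 33.  79.  31.9] [ -75.  -166.5  104.1   12.1]
scene crop px [np.float64(287.76613024520066), np.float64(127.53214486630785)]
blue [571.7 -69.3]
scene crop px [np.float64(416.02878040090087), np.float64(72.487679883599)]
dark [562.   61.8]
scene crop px [np.float64(342.4910102635762), np.float64(169.86772058232282)]
pink [457.  -66.7]
scene crop px [np.float64(549.6649967479847), np.float64(141.17269490987968)]
```

```bash
cat > plan.py <<'E'
import sys
from h import *
from bench import ctrl
# x y z(mm) jaw(deg) [more groups]; prints row shift relative to current pose
s=ctrl.get_state(); R0=R.from_rotvec(s["tool_rot"]); p0=s["position"]*1000
y0=R0.apply([0,1,0])
print('now',p0.round(1),'jaw',np.degrees(np.arctan2(y0[1],y0[0])).round(1),'tilt',np.degrees(np.arccos(-R0.apply([0,0,1])[2])).round(2),'grip',round(s["grip_width"]*87,1),'F',s["ft_force"].round(1),'j',s["joint_positions"].round(2),'t',round(s["time"],2))
a=list(map(float,sys.argv[1:]))
for i in range(0,len(a),4):
    x,y,z,j=a[i:i+4]; az=np.degrees(np.arctan2(y,x))
    j=az+((j-az+90)%180-90); t=np.radians(j)
    yy=np.array([np.cos(t),np.sin(t),0]);zz=np.array([0,0,-1.]);xx=np.cross(yy,zz)
    Rt=R.from_matrix(np.c_[xx,yy,zz])
    print(x,y,z,'jaw',round(j,1),'->',R0.inv().apply(np.array([x,y,z])-p0).round(1),(R0.inv()*Rt).as_rotvec().round(3))
E
python3 plan.py 571 -69 160 0
```

```text
now [ 151.7 -631.6  204.3] jaw -76.5 tilt 0.08 grip 86.9 F [-0.8 -0.  -0.4] j [ 1.35  0.32 -0.07  1.45  0.02  1.37 -0.06] t 0.15
571.0 -69.0 160.0 jaw -0.0 -> [ 539.2 -449.    44.9] [-1.000e-03 -1.000e-03 -1.335e+00]
```

```bash
python3 -m handwheel '[[48,-40,0,0,0,-0.12,-1],[97,-80,5,0,0,-0.24,-1],[145,-120,10,0,0,-0.36,-1],[193,-160,15,0,0,-0.48,-1],[241,-200,20,0,0,-0.6,-1],[290,-241,25,0,0,-0.72,-1],[338,-281,30,0,0,-0.84,-1],[386,-321,35,0,0,-0.96,-1],[434,-361,40,0,0,-1.08,-1],[482,-401,45,0,0,-1.2,-1],[525,-437,45,0,0,-1.3,-1],[539,-449,45,0,0,-1.335,-1]]' 20; python3 plan.py 571 -69 160 0 571 -69 60 0
python3 - <<'E'
from bench import ctrl
import cv2
cv2.imwrite("pics/w1.png", ctrl.get_image("wrist")[:,:,::-1])
E
```

```text
time: 1.65
position: [0.5724, -0.0645, 0.16]
tool_rot: [-2.212, -2.229, -0.003]
ft_force: [0.1, -1.7, -0.2]
grip_width: 0.998
now [572.4 -64.5 160. ] jaw 0.4 tilt 0.15 grip 86.9 F [ 0.1 -1.7 -0.2] j [ 0.66  0.25 -0.69  1.68  0.17  1.26 -0.05] t 1.65
571.0 -69.0 160.0 jaw -0.0 -> [-4.5 -1.4 -0. ] [ 0.    -0.003  0.008]
571.0 -69.0 60.0 jaw -0.0 -> [ -4.7  -1.4 100. ] [ 0.    -0.003  0.008]
```

View pics/w1.png

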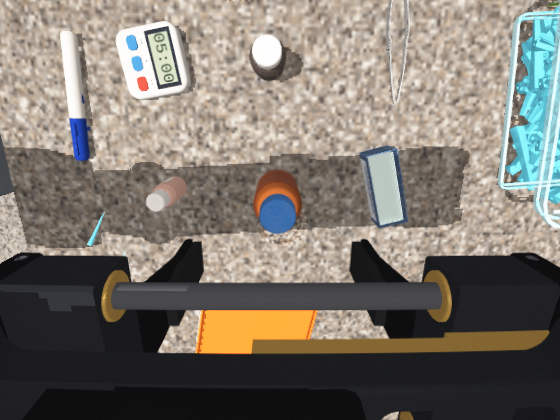

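The wrist view shows the bottle cap at (277,213), dark cap (267,49), pink cap (157,201), timer (152,60), slides (384,186), and forceps tips at (396,100). I'll cross-check the positions from this view.

```bash
python3 - <<'E'
from h import *
from bench import ctrl
cm=ctrl.camera_model("wrist")
for n,p,z in [('bottle',(277,213),.098),('dark',(267,49),.073),('pink',(156,201),.066),('slidesTL',(361,153),.03),('TR',(396,147),.03),('BR',(407,222),.03),('BL',(377,227),.03),('forceps tip',(396,102),.005),('marker ends',(66,32),.0085),('',(82,160),.0085),('t',(116,33),.017),('t',(176,22),.017),('t',(188,88),.017),('t',(129,98),.017)]:
    print(n,(onz(cm,*p,z)[:2]*1000).round(1))
E
python3 plan.py 571 -69 60 0
```

```text
bottle [573.  -62.9]
dark [563.8  66.4]
pink [459.5 -62.8]
slidesTL [657.9 -20.9]
TR [693.  -14.4]
BR [715.  -94.8]
BL [ 682.7 -100.8]
forceps tip [697.4  29.8]
marker ends [362.4  94.4]
 [358.2 -33.3]
t [417.   90.8]
t [475.9  99.9]
t [483.5  40.5]
t [422.9  31. ]
now [572.7 -64.2 159.9] jaw 0.5 tilt 0.18 grip 87.4 F [0.2 1.2 0.4] j [ 0.66  0.26 -0.69  1.68  0.17  1.26 -0.05] t 1.7
571.0 -69.0 60.0 jaw -0.0 -> [-5.1 -1.9 99.9] [ 0.001 -0.003  0.008]
```

```bash
python3 -m handwheel '[[-1,0,30,0,0,0,-1],[-2,-1,60,0,0,0,-1],[-2,-1,85,0,0,0,-1],[-2,-1,100,0,0,0,-1],[-2,-1,100,0,0,0,0.1],[-2,-1,100,0,0,0,1],[-2,-1,100,0,0,0,1],[-2,-1,100,0,0,0,1],[-2,-1,100,0,0,0,1],[-2,-1,100,0,0,0,1]]' 20; python3 plan.py
python3 - <<'E'
from bench import ctrl
import cv2
cv2.imwrite("pics/w2.png", ctrl.get_image("wrist")[:,:,::-1])
E
```

```text
time: 2.95
position: [0.5706, -0.0715, 0.0606]
tool_rot: [2.221, 2.221, 0.001]
ft_force: [1.1, 0.4, 2.7]
grip_width: 0.53
now [570.6 -71.5  60.6] jaw 0.0 tilt 0.07 grip 46.1 F [1.1 0.4 2.7] j [ 0.64  0.35 -0.66  1.79  0.24  1.08 -0.1 ] t 2.95
```

View pics/w2.png

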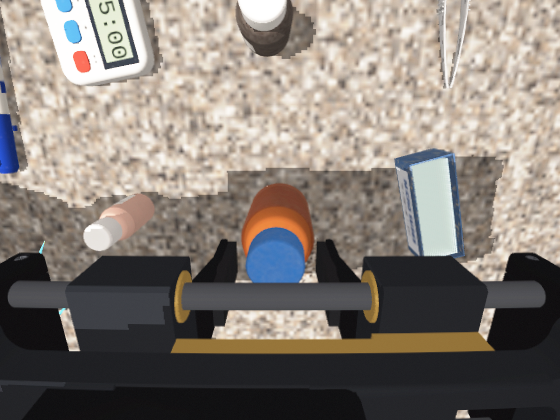

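Bottle gripped at 46 mm (cap at (275,255)). I'll check the y offset between cap and TCP.

```bash
python3 - <<'E'
from h import *
from bench import ctrl
cm=ctrl.camera_model("wrist")
for n,p,z in [('bottle',(275,256),.098),('dark',(266,8),.073),('pink',(100,235),.066)]:
    print(n,(onz(cm,*p,z)[:2]*1000).round(1))
print(proj(cm,[.5706,-.0715,.098]))
E
python3 plan.py 571 -71 160 0 582 243 130 0 582 243 63 0
```

```text
bottle [569.4 -60.4]
dark [565.   59.3]
pink [460.1 -62.4]
(np.float64(277.34522331275696), np.float64(275.1311235973804))
now [570.6 -71.5  60.6] jaw 0.0 tilt 0.07 grip 46.4 F [1.  0.1 3.1] j [ 0.64  0.35 -0.66  1.79  0.24  1.08 -0.1 ] t 3.0
571.0 -71.0 160.0 jaw 0.0 -> [  0.5   0.5 -99.4] [0.001 0.    0.   ]
582.0 243.0 130.0 jaw 0.0 -> [314.5  11.5 -69.5] [0.001 0.    0.   ]
582.0 243.0 63.0 jaw 0.0 -> [314.5  11.4  -2.5] [0.001 0.    0.   ]
```

Run:
```python
from bench import ctrl
import cv2
im=ctrl.get_image("scene")[:,:,::-1]
cv2.imwrite("pics/s2.png", cv2.resize(im[120:270,200:360],None,fx=4,fy=4,interpolation=cv2.INTER_CUBIC))
```

```text
(no output)
```

View pics/s2.png

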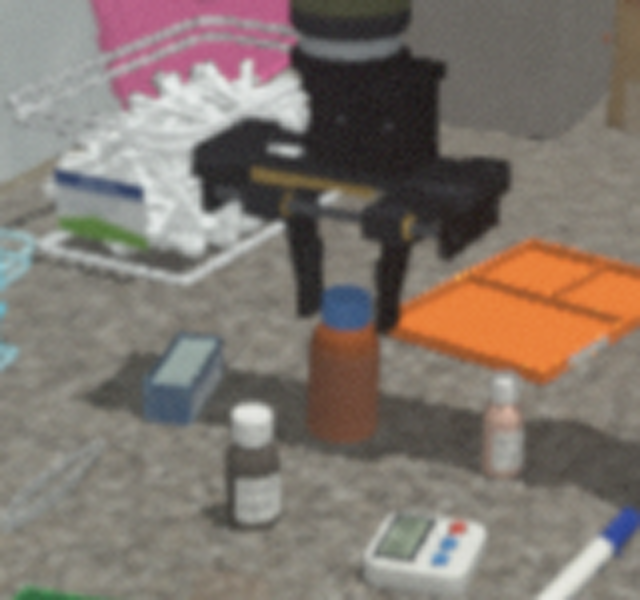

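Run:
```python
from h import *
from bench import ctrl
s=ctrl.get_state();print(s['position'],s['joint_torque'].round(2))
cm=ctrl.camera_model("scene")
f=lambda p:[((a-b)*4) for a,b in zip(proj(cm,p),(200,120))]
for p in [(.547,-.0715,.046),(.594,-.0715,.046),(.5706,-.0715,.06),(.5715,-.069,.098),(.5715,-.069,0)]: print(p,np.round(f(p)))
```

```text
[ 0.57057773 -0.07151404  0.06059471] [  0.05 -39.39  -5.94 -25.87  -0.08   0.31   0.  ]
(0.547, -0.0715, 0.046) [380. 368.]
(0.594, -0.0715, 0.046) [315. 354.]
(0.5706, -0.0715, 0.06) [347. 341.]
(0.5715, -0.069, 0.098) [344. 288.]
(0.5715, -0.069, 0) [344. 426.]
```

Run:
```python
from bench import ctrl
import cv2
im=ctrl.get_image("top")[:,:,::-1]
cv2.imwrite("pics/t2.png", cv2.resize(im[140:300,220:400],None,fx=3.7,fy=3.7,interpolation=cv2.INTER_CUBIC))
im=cv2.imread('pics/s2.png'); cv2.imwrite('pics/s2z.png',cv2.resize(im[150:460,180:540],None,fx=1.9,fy=1.9))
im=cv2.imread('pics/w2.png'); cv2.imwrite('pics/w2z.png',cv2.resize(im[170:320,180:380],None,fx=4,fy=4))
```

```text
(no output)
```

View pics/t2.png

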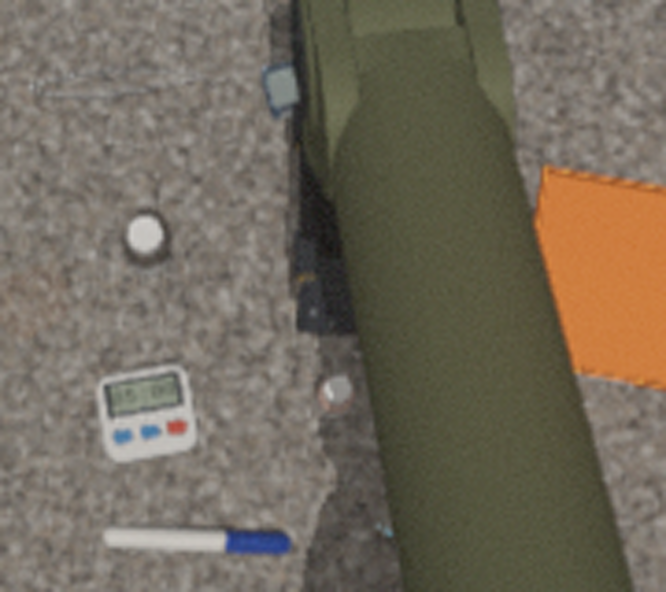

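View pics/s2z.png

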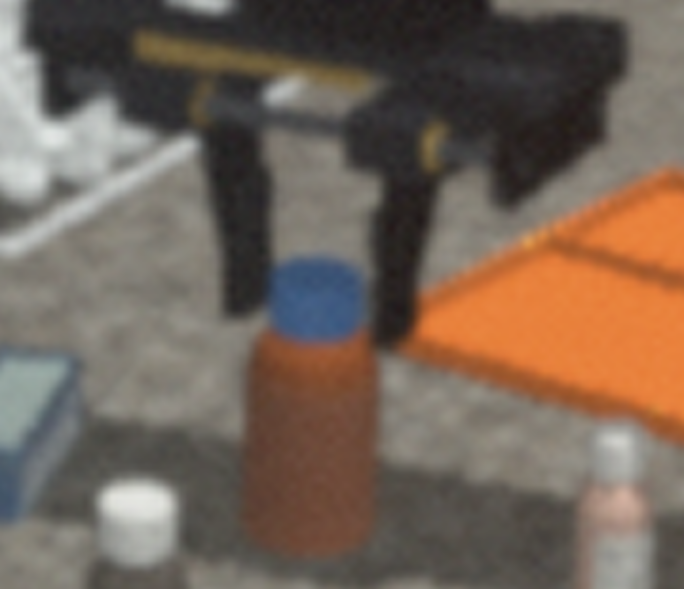

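View pics/w2z.png

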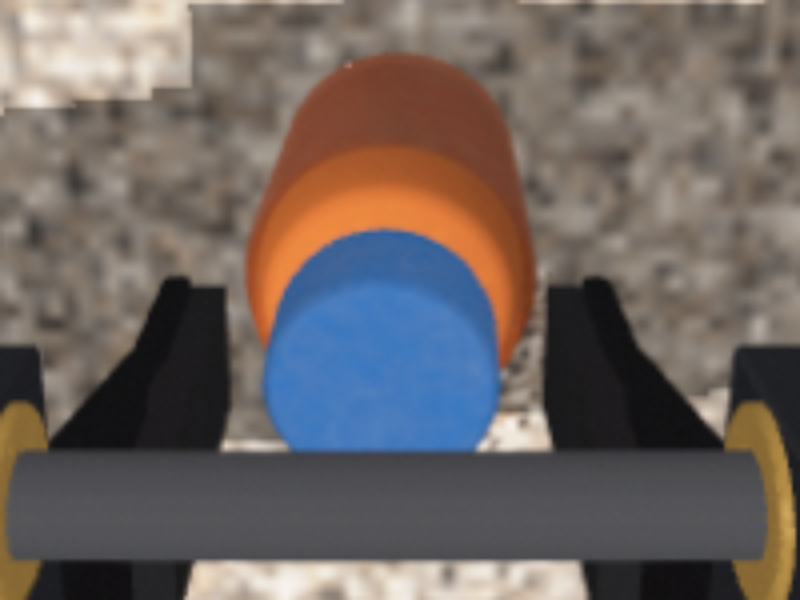

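Run:
```python
from h import *
from bench import ctrl
cm=ctrl.camera_model("wrist");s=ctrl.get_state()
Rt=R.from_rotvec(s['tool_rot']);p=s['position']
print('cam in tool',Rt.inv().apply(cm['xyz']-p).round(4), 'look dir in tool',(Rt.inv()*R.from_rotvec(cm['orientation'])).apply([0,0,-1]).round(3), s['grip_width']*87)
for z in (.014,-.015,-.03):
  for x in (-.0095,.0095):
    print(z,x,np.round([proj(cm,p+Rt.apply([x,sy*.0232,z])) for sy in (-1,1)],0).tolist())
```

```text
cam in tool [ 0.0825 -0.0007 -0.1797] look dir in tool [-0.295  0.001  0.956] 46.04198376710217
0.014 -0.0095 [[244.0, 249.0], [310.0, 249.0]]
0.014 0.0095 [[243.0, 224.0], [311.0, 224.0]]
-0.015 -0.0095 [[239.0, 270.0], [315.0, 270.0]]
-0.015 0.0095 [[238.0, 241.0], [317.0, 241.0]]
-0.03 -0.0095 [[236.0, 283.0], [319.0, 283.0]]
-0.03 0.0095 [[234.0, 252.0], [320.0, 253.0]]
```

The rendered fingers appear about 30 mm shorter than the model says, and the wrist view shows a gap beside the bottle. I'll do a small test lift.

```bash
python3 -m handwheel '[[0,0,-3,0,0,0,1],[0,0,-8,0,0,0,1],[0,0,-8,0,0,0,1],[0,0,-8,0,0,0,1]]' 20; python3 plan.py
python3 - <<'E'
from bench import ctrl
import cv2
im=ctrl.get_image("scene")[:,:,::-1]
cv2.imwrite("pics/s3.png", cv2.resize(im[155:245,245:345],None,fx=6,fy=6,interpolation=cv2.INTER_CUBIC))
im=ctrl.get_image("wrist")[:,:,::-1]
cv2.imwrite('pics/w3z.png',cv2.resize(im[170:320,180:380],None,fx=4,fy=4))
E
```

```text
time: 3.6
position: [0.5698, -0.0716, 0.068]
tool_rot: [-2.221, -2.221, 0.001]
ft_force: [0.4, -0.2, -1.0]
grip_width: 0.534
now [569.8 -71.6  68. ] jaw -0.0 tilt 0.02 grip 46.5 F [ 0.4 -0.2 -1. ] j [ 0.64  0.34 -0.66  1.78  0.23  1.1  -0.1 ] t 3.6
```

View pics/s3.png

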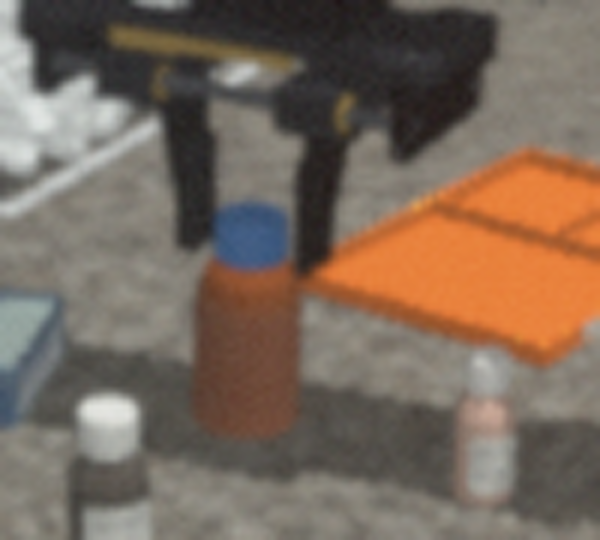

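View pics/w3z.png

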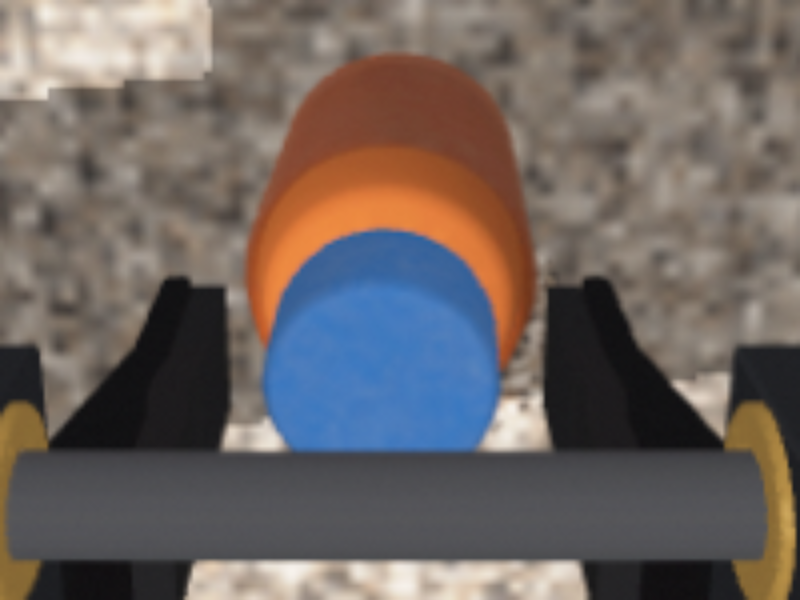

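The bottle lifts with the gripper, so the grip is good and only the rendered fingers are short. I'll carry it over the dark vial to the green tray's far small bay.

```bash
python3 -m handwheel '[[0,0,-25,0,0,0,1],[0,0,-60,0,0,0,1],[5,0,-90,0,0,0,1],[25,2,-100,0,0,0,1],[60,3,-100,0,0,0,1],[105,4,-100,0,0,0,1],[150,6,-100,0,0,0,1],[195,8,-100,0,0,0,1],[240,10,-100,0,0,0,1],[280,12,-100,0,0,0,1],[305,12,-95,0,0,0,1],[313,12,-90,0,0,0,1]]' 20
python3 -m handwheel '[[0,0,0,0,0,0,1],[0,0,0,0,0,0,1]]'
python3 - <<'E'
from bench import ctrl
import cv2
im=ctrl.get_image("wrist")[:,:,::-1]
cv2.imwrite('pics/w4.png',im)
im=ctrl.get_image("scene")[:,:,::-1]
cv2.imwrite("pics/s4.png", cv2.resize(im[120:350,130:350],None,fx=2.6,fy=2.6,interpolation=cv2.INTER_CUBIC))
E
python3 plan.py 582 241 63.6 0
```

```text
time: 5.2
position: [0.58, 0.245, 0.1569]
tool_rot: [-2.214, -2.225, 0.001]
ft_force: [-0.1, 0.0, -1.5]
grip_width: 0.534
time: 5.45
position: [0.5824, 0.2398, 0.1578]
tool_rot: [2.223, 2.219, -0.002]
ft_force: [-0.5, -1.0, -1.3]
grip_width: 0.53
now [582.6 239.9 158.2] jaw -0.1 tilt 0.05 grip 46.5 F [ 0.8 -0.2 -0.9] j [ 0.19  0.41 -0.8   1.54  0.3   1.31 -0.65] t 5.55
582.0 241.0 63.6 jaw 0.0 -> [ 1.2 -0.6 94.6] [ 0.     0.001 -0.002]
```

View pics/w4.png

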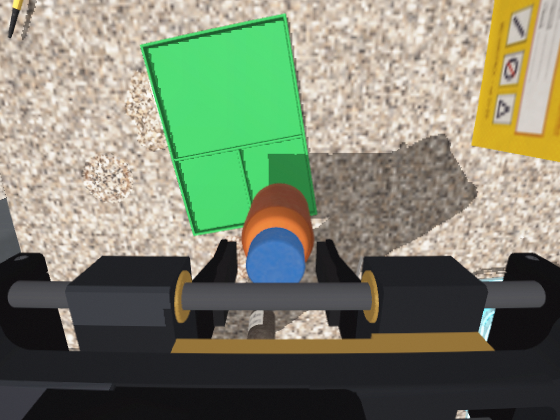

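View pics/s4.png

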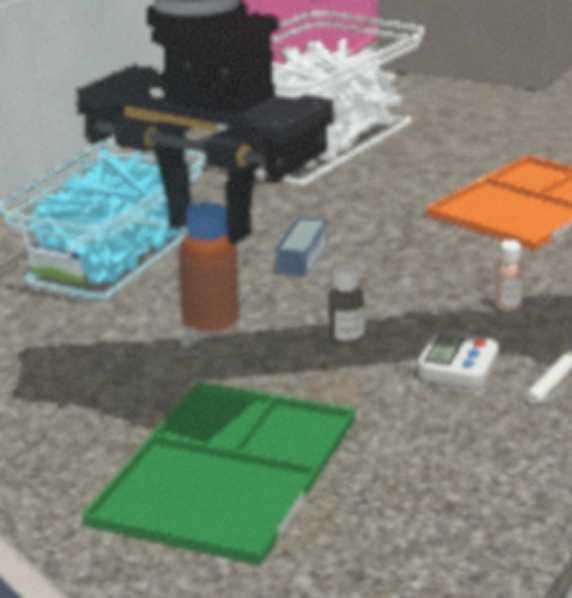

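The wrist view shows the tray corners at (142,46), (287,15), (317,213) and (194,234), with the bottle over the right-hand (far) bay.

Run:
```python
from h import *
from bench import ctrl
cm=ctrl.camera_model("wrist")
P=np.array([onz(cm,*p,.012)[:2] for p in [(142,46),(287,15),(317,213),(194,234)]])*1000
print(P.round(1),P.mean(0)); e=np.roll(P,-1,0)-P
print(np.linalg.norm(e,axis=1),np.degrees(np.arctan2(e[:,1],e[:,0])))
print(onz(cm,276,266,.158-.0606+.098)*1000)
for n,p in [('bay corner top L',(243,149)),('tr',(302,137))]: print(n,onz(cm,*p,.012)*1000)
```

```text
[[451.4 384.6]
 [592.7 410.4]
 [628.2 212.3]
 [487.3 187. ]] [539.8767122  298.56591234]
[143.66656841 201.25360651 143.19957108 200.83413394] [  10.37113053  -79.84104309 -169.79623014  100.29191772]
[581.92761466 245.19588809 195.4       ]
bay corner top L [547.12458005 283.96548685  12.        ]
tr [609.32242133 296.34485559  12.        ]
```

```bash
python3 -m handwheel '[[1,0,20,0,0,0,1],[1,0,45,0,0,0,1],[1,0,65,0,0,0,1],[1,0,80,0,0,0,1],[1,0,88,0,0,0,1],[1,0,92,0,0,0,1],[1,0,93,0,0,0,1],[1,0,94,0,0,0,1],[1,0,94,0,0,0,1]]'; python3 plan.py
```

```text
time: 6.68
position: [0.5822, 0.2426, 0.0645]
tool_rot: [2.221, 2.221, 0.001]
ft_force: [-0.8, -0.4, -1.4]
grip_width: 0.527
now [582.2 242.6  64.5] jaw -0.0 tilt 0.04 grip 45.9 F [-0.8 -0.4 -1.4] j [ 0.16  0.49 -0.76  1.64  0.37  1.15 -0.7 ] t 6.67
```

```bash
python3 -m handwheel '[[0,0,0.5,0,0,0,1],[0,0,1,0,0,0,1],[0,0,1,0,0,0,1]]'; python3 plan.py
python3 - <<'E'
from bench import ctrl
import cv2
im=ctrl.get_image("scene")[:,:,::-1]
cv2.imwrite("pics/s5.png", cv2.resize(im[170:350,130:330],None,fx=3.3,fy=3.3,interpolation=cv2.INTER_CUBIC))
E
```

```text
time: 7.05
position: [0.5823, 0.2427, 0.0636]
tool_rot: [2.221, 2.221, 0.001]
ft_force: [0.4, -0.2, 2.2]
grip_width: 0.535
now [582.3 242.7  63.6] jaw 0.0 tilt 0.04 grip 46.6 F [ 0.4 -0.2  2.2] j [ 0.16  0.49 -0.76  1.64  0.37  1.15 -0.7 ] t 7.05
```

View pics/s5.png

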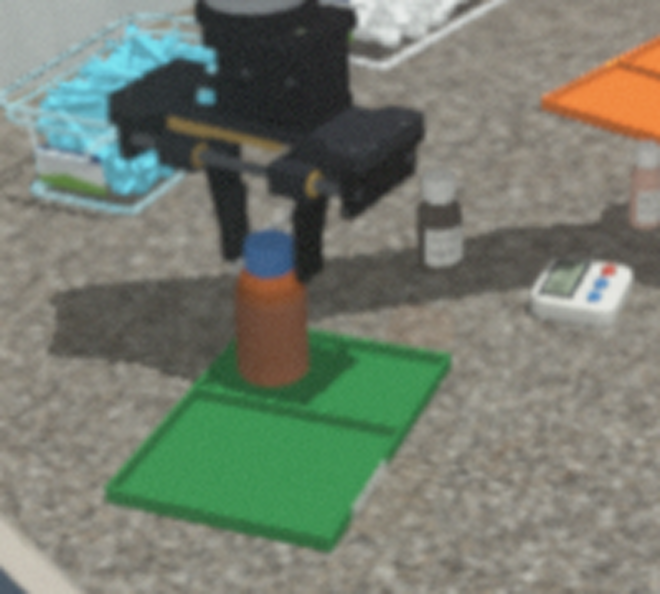

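It's resting: +2.2 N, and standing in the far small bay. Releasing and retreating.

```bash
python3 -m handwheel '[[0,0,0,0,0,0,0],[0,0,0,0,0,0,-0.4],[0,0,0,0,0,0,-0.4],[0,0,0,0,0,0,-0.4],[0,0,-10,0,0,0,-0.4],[0,0,-35,0,0,0,-0.5],[0,0,-70,0,0,0,-0.5],[0,0,-100,0,0,0,-0.5],[0,0,-100,0,0,0,-0.5],[0,0,-100,0,0,0,-0.5]]'; python3 plan.py 563 64 164 -30 563 64 36 -30
python3 - <<'E'
from bench import ctrl
import cv2
cv2.imwrite('pics/w6.png',ctrl.get_image("wrist")[:,:,::-1])
E
```

```text
time: 8.35
position: [0.5817, 0.2422, 0.1627]
tool_rot: [2.221, 2.221, -0.001]
ft_force: [0.1, -0.8, 0.9]
grip_width: 0.752
now [581.7 242.2 162.7] jaw 0.0 tilt 0.04 grip 65.4 F [ 0.1 -0.8  0.9] j [ 0.18  0.41 -0.8   1.54  0.3   1.32 -0.65] t 8.35
563.0 64.0 164.0 jaw -30.0 -> [-178.2  -18.7   -1.2] [-0.     0.001  0.524]
563.0 64.0 36.0 jaw -30.0 -> [-178.1  -18.7  126.8] [-0.     0.001  0.524]
```

View pics/w6.png

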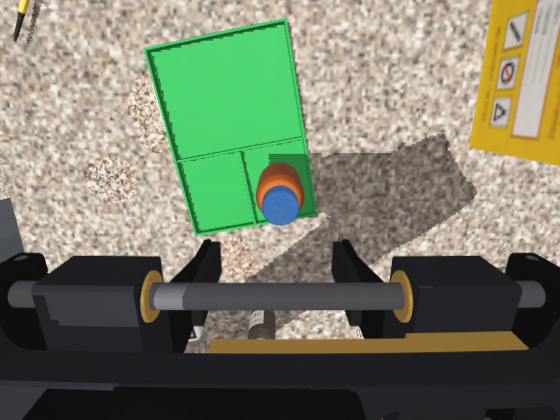

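Bottle standing in its bay, cap at (281,205). Next the dark vial.

```bash
python3 -m handwheel '[[-30,-3,0,0,0,0.1,-0.5],[-75,-8,0,0,0,0.2,-0.5],[-120,-13,0,0,0,0.32,-0.5],[-155,-17,0,0,0,0.43,-0.5],[-175,-18,0,0,0,0.5,-0.5],[-178,-19,0,0,0,0.524,-0.5],[-178,-19,0,0,0,0.524,-0.5],[-178,-19,0,0,0,0.524,-0.5]]'; python3 plan.py 563 65 36 -30
python3 - <<'E'
from bench import ctrl
import cv2
cv2.imwrite('pics/w7.png',ctrl.get_image("wrist")[:,:,::-1])
E
```

```text
time: 9.4
position: [0.5629, 0.0665, 0.1631]
tool_rot: [-2.718, -1.574, -0.001]
ft_force: [0.9, 0.4, -0.4]
grip_width: 0.753
now [562.9  66.5 163.1] jaw -29.8 tilt 0.05 grip 65.5 F [ 0.9  0.4 -0.4] j [ 0.44  0.23 -0.68  1.7   0.15  1.27 -0.8 ] t 9.4
563.0 65.0 36.0 jaw -30.0 -> [ -1.4   0.9 127.1] [-0.001 -0.001  0.003]
```

View pics/w7.png

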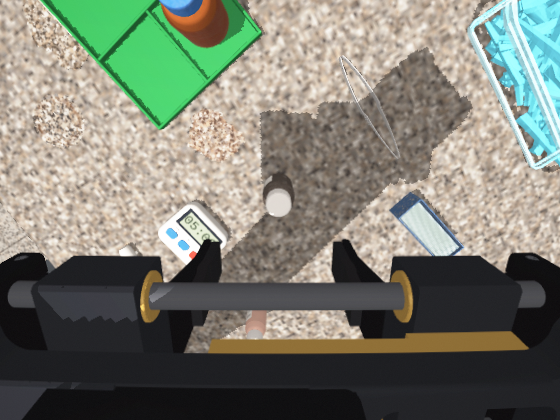

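```bash
cat > chk.py <<'E'
import sys
from h import *
from bench import ctrl
cm=ctrl.camera_model("wrist");s=ctrl.get_state();Rt=R.from_rotvec(s['tool_rot'])
a=list(map(float,sys.argv[1:]))
for i in range(0,len(a),3):
    q=onz(cm,a[i],a[i+1],a[i+2]/1000); print('world',(q*1000).round(1),'in tool',(Rt.inv().apply(q-s['position'])*1000).round(1))
E
python3 chk.py 279 203 73; python3 plan.py 563 65 36 -30
```

```text
world [564.8  66.3  73. ] in tool [ 0.9  1.7 90.1]
now [562.9  66.3 163.1] jaw -29.8 tilt 0.04 grip 65.5 F [ 0.2  0.3 -0.3] j [ 0.44  0.23 -0.68  1.7   0.15  1.27 -0.8 ] t 9.45
563.0 65.0 36.0 jaw -30.0 -> [ -1.2   0.8 127.1] [-0.    -0.001  0.003]
```

```bash
python3 -m handwheel '[[0,1,30,0,0,0,-0.5],[0,1,70,0,0,0,-0.5],[0,1,105,0,0,0,-0.5],[0,1,122,0,0,0,-0.5],[0,1,127,0,0,0,-0.5],[0,1,127,0,0,0,0],[0,1,127,0,0,0,0.5],[0,1,127,0,0,0,1],[0,1,127,0,0,0,1],[0,1,127,0,0,0,1],[0,1,127,0,0,0,1]]' 15; python3 plan.py
python3 - <<'E'
from bench import ctrl
import cv2
cv2.imwrite('pics/w8.png',ctrl.get_image("wrist")[:,:,::-1])
E
```

```text
time: 10.82
position: [0.5642, 0.064, 0.0366]
tool_rot: [2.721, 1.57, 0.001]
ft_force: [-1.1, -0.2, 2.2]
grip_width: 0.364
now [564.2  64.   36.6] jaw -30.0 tilt 0.04 grip 31.6 F [-1.1 -0.2  2.2] j [ 0.39  0.36 -0.65  1.83  0.25  1.03 -0.88] t 10.82
```

View pics/w8.png

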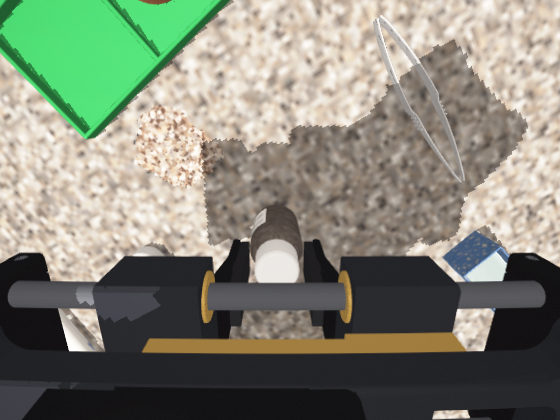

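Dark vial gripped at 31.6 mm. Carrying it to the orange tray's far bay.

```bash
python3 plan.py 564 64 120 -30 560 -368 120 -30
```

```text
now [564.2  64.   36.5] jaw -30.0 tilt 0.04 grip 31.4 F [-0.9  0.1  2.8] j [ 0.39  0.36 -0.65  1.83  0.25  1.03 -0.88] t 10.88
564.0 64.0 120.0 jaw -30.0 -> [ -0.1  -0.1 -83.5] [ 0.001 -0.    -0.   ]
560.0 -368.0 120.0 jaw -30.0 -> [-376.2  212.6  -83.5] [ 0.001 -0.    -0.   ]
```

```bash
python3 -m handwheel '[[0,0,-20,0,0,0,1],[0,0,-50,0,0,0,1],[-6,3,-75,0,0,0,1],[-35,20,-84,0,0,0,1],[-75,42,-84,0,0,0,1],[-118,67,-84,0,0,0,1],[-161,91,-84,0,0,0,1],[-204,115,-84,0,0,0,1],[-247,139,-84,0,0,0,1],[-290,164,-84,0,0,0,1],[-330,187,-84,0,0,0,1],[-360,204,-84,0,0,0,1]]'
python3 -m handwheel '[[-12,6,0,0,0,0,1],[-16,9,0,0,0,0,1],[-16,9,0,0,0,0,1],[-16,9,0,0,0,0,1]]'
python3 plan.py
python3 - <<'E'
from bench import ctrl
import cv2
cv2.imwrite('pics/w9.png',ctrl.get_image("wrist")[:,:,::-1])
E
```

```text
time: 12.38
position: [0.5599, -0.3526, 0.1212]
tool_rot: [2.722, 1.567, 0.0]
ft_force: [0.4, -0.1, 0.4]
grip_width: 0.362
time: 12.88
position: [0.5609, -0.3662, 0.1204]
tool_rot: [-2.719, -1.573, -0.001]
ft_force: [0.0, 1.4, -0.4]
grip_width: 0.36
now [ 560.9 -366.2  120.4] jaw -29.9 tilt 0.04 grip 31.3 F [ 0.   1.4 -0.4] j [ 0.88  0.45 -0.45  1.49  0.2   1.25 -0.12] t 12.88
```

View pics/w9.png

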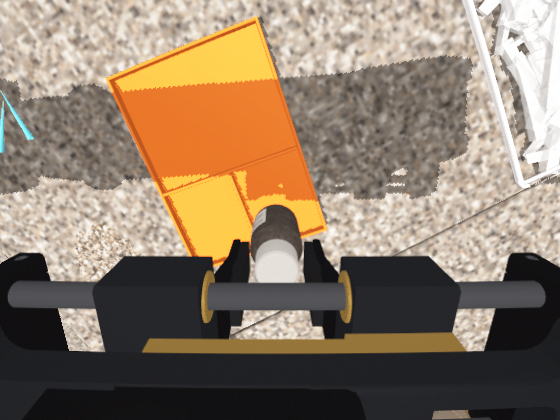

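The orange tray corners are at (108,79), (258,17), (327,231) and about (195,265). Vial is over the far bay.

```bash
python3 chk.py 108 79 12 258 17 12 327 231 12 164 194 12 235 174 12 297 148 12
```

```text
world [ 485.1 -195.4   12. ] in tool [ 110.6 -150.8  108.5]
world [ 625.6 -220.8   12. ] in tool [158.6 -16.4 108.5]
world [ 587.6 -421.4   12. ] in tool [-34.2  50.7 108.4]
world [ 466.7 -307.1   12. ] in tool [   4.5 -111.1  108.4]
world [ 537.8 -325.1   12. ] in tool [ 24.4 -40.5 108.4]
world [ 601.3 -333.    12. ] in tool [ 49.1  18.5 108.5]
```

```bash
python3 -m handwheel '[[-2,1,25,0,0,0,1],[-2,1,50,0,0,0,1],[-2,1,68,0,0,0,1],[-2,1,76,0,0,0,1],[-2,1,79,0,0,0,1],[-2,1,80,0,0,0,1],[-2,1,80.5,0,0,0,1],[-2,1,81,0,0,0,1],[-2,1,81,0,0,0,1]]'; python3 plan.py
```

```text
time: 14.05
position: [0.5603, -0.3706, 0.0396]
tool_rot: [2.72, 1.57, 0.0]
ft_force: [-0.1, 0.2, 1.5]
grip_width: 0.359
now [ 560.3 -370.6   39.6] jaw -30.0 tilt 0.05 grip 31.3 F [-0.1  0.2  1.5] j [ 0.87  0.52 -0.43  1.56  0.23  1.11 -0.14] t 14.05
```

```bash
python3 -m handwheel '[[0,0,0,0,0,0,0.1],[0,0,0,0,0,0,-0.3],[0,0,0,0,0,0,-0.3],[0,0,0,0,0,0,-0.3],[0,0,-10,0,0,0,-0.3],[0,0,-40,0,0,0,-0.3],[0,0,-75,0,0,0,-0.3],[0,0,-100,0,0,0,-0.3],[0,0,-110,0,0,0,-0.3],[0,0,-110,0,0,0,-0.3]]'; python3 plan.py 458.5 -65 150 -30
python3 - <<'E'
from bench import ctrl
import cv2
cv2.imwrite('pics/w10.png',ctrl.get_image("wrist")[:,:,::-1])
E
```

```text
time: 15.3
position: [0.5603, -0.3706, 0.1498]
tool_rot: [2.72, 1.57, 0.001]
ft_force: [0.1, 0.8, -0.2]
grip_width: 0.647
now [ 560.3 -370.6  149.8] jaw -30.0 tilt 0.07 grip 56.3 F [ 0.1  0.8 -0.2] j [ 0.88  0.43 -0.45  1.45  0.19  1.3  -0.11] t 15.3
458.5 -65.0 150.0 jaw -30.0 -> [ 213.6 -241.    -0.6] [ 0.001  0.    -0.   ]
```

View pics/w10.png

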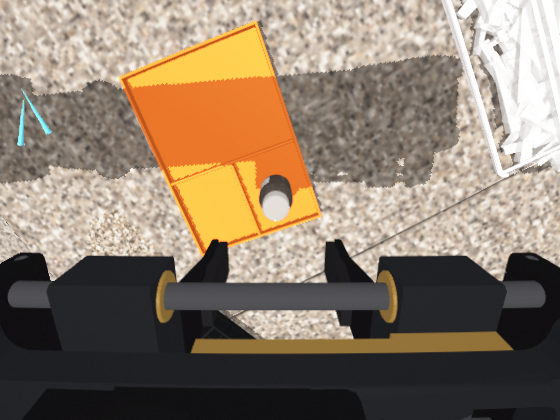

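Dark vial stands in its bay at (275,200). Next the pink vial.

```bash
python3 -m handwheel '[[20,-23,0,0,0,0,-0.3],[50,-57,0,0,0,0,-0.3],[82,-93,0,0,0,0,-0.3],[114,-129,0,0,0,0,-0.3],[146,-165,0,0,0,0,-0.3],[178,-201,0,0,0,0,-0.3],[203,-229,0,0,0,0,-0.3],[214,-241,0,0,0,0,-0.3],[214,-241,0,0,0,0,-0.3],[214,-241,0,0,0,0,-0.3]]'
python3 plan.py 458.5 -65 34 -30
python3 - <<'E'
from bench import ctrl
import cv2
cv2.imwrite('pics/w11.png',ctrl.get_image("wrist")[:,:,::-1])
E
```

```text
time: 16.6
position: [0.4587, -0.0662, 0.1489]
tool_rot: [2.723, 1.567, -0.0]
ft_force: [-0.3, -0.6, -0.9]
grip_width: 0.652
now [458.7 -66.2 148.9] jaw -30.1 tilt 0.01 grip 56.7 F [-0.3 -0.6 -0.9] j [ 0.74 -0.02 -0.64  1.95 -0.01  1.21 -0.42] t 16.6
458.5 -65.0 34.0 jaw -30.0 -> [  1.   -0.8 114.9] [-0.     0.    -0.002]
```

View pics/w11.png

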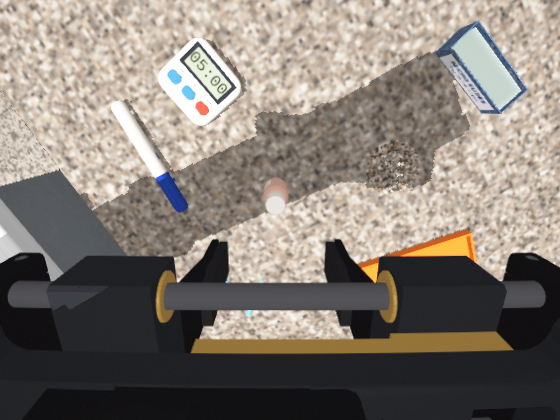

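```bash
python3 chk.py 276 205 66 158 73 17 199 37 17 242 90 17 206 126 17 452 56 30 478 23 30 525 89 30 499 115 30
```

```text
world [458.3 -64.6  66. ] in tool [ 1.1 -1.1 82.9]
world [419.5  92.7  17. ] in tool [ 117.6 -113.7  132. ]
world [470.6  98.6  17. ] in tool [148.4 -72.4 132. ]
world [480.5  38.9  17. ] in tool [101.8 -33.9 131.9]
world [431.7  28.3  17. ] in tool [ 68.1 -70.7 132. ]
world [661.7 -31.9  30. ] in tool [131.5 158.3 118.9]
world [692.6 -17.9  30. ] in tool [159.2 178.  118.9]
world [713.1 -92.9  30. ] in tool [104.6 233.4 118.9]
world [ 683.  -103.3   30. ] in tool [ 80.5 212.6 118.9]
```

```bash
python3 -m handwheel '[[1,-1,30,0,0,0,-0.3],[1,-1,65,0,0,0,-0.3],[1,-1,95,0,0,0,-0.3],[1,-1,110,0,0,0,-0.3],[1,-1,115,0,0,0,-0.3],[1,-1,115,0,0,0,0.1],[1,-1,115,0,0,0,0.6],[1,-1,115,0,0,0,1],[1,-1,115,0,0,0,1],[1,-1,115,0,0,0,1],[1,-1,115,0,0,0,1]]' 12; python3 plan.py 458.5 -65 120 -30 492 -356 120 -30
python3 - <<'E'
from bench import ctrl
import cv2
cv2.imwrite('pics/w12.png',ctrl.get_image("wrist")[:,:,::-1])
E
```

```text
time: 18.02
position: [0.4589, -0.0634, 0.0347]
tool_rot: [2.72, 1.57, 0.002]
ft_force: [1.3, 0.1, 3.8]
grip_width: 0.205
now [458.9 -63.4  34.7] jaw -30.0 tilt 0.09 grip 17.9 F [1.3 0.1 3.8] j [ 0.71  0.13 -0.66  2.07  0.1   0.96 -0.52] t 18.02
458.5 -65.0 120.0 jaw -30.0 -> [ -1.6   0.6 -85.3] [ 0.002 -0.    -0.   ]
492.0 -356.0 120.0 jaw -30.0 -> [-236.7  175.2  -85.1] [ 0.002 -0.    -0.   ]
```

View pics/w12.png

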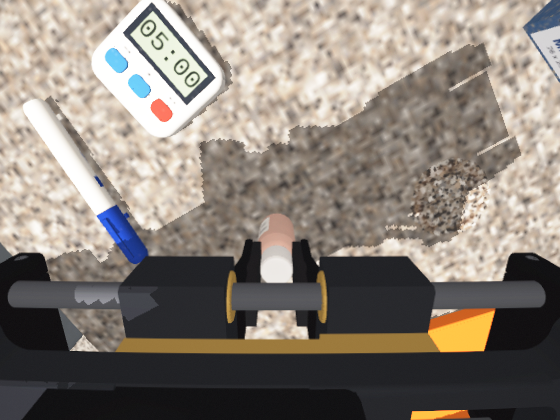

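The 17.9 mm width equals the cap diameter (18 mm), not the body (25 mm). So the real fingertips do sit about 30 mm higher than tip_reach implies, as the pictures showed. I'll regrip 15 mm lower, which is safe under either reading.

```bash
python3 -m handwheel '[[0,0,0,0,0,0,0.4],[0,0,0,0,0,0,0],[0,0,0,0,0,0,-0.1],[0,0,5,0,0,0,-0.1],[0,0,10,0,0,0,-0.1],[0,0,15,0,0,0,-0.1],[0,0,15,0,0,0,0.2],[0,0,15,0,0,0,0.7],[0,0,15,0,0,0,1],[0,0,15,0,0,0,1],[0,0,15,0,0,0,1]]' 12; python3 plan.py
python3 - <<'E'
from bench import ctrl
import cv2
im=ctrl.get_image("scene")[:,:,::-1]
cv2.imwrite("pics/s13.png", cv2.resize(im[150:270,260:390],None,fx=5,fy=5,interpolation=cv2.INTER_CUBIC))
E
```

```text
time: 19.45
position: [0.4582, -0.0632, 0.0192]
tool_rot: [2.721, 1.57, 0.0]
ft_force: [0.8, 1.1, 0.3]
grip_width: 0.281
now [458.2 -63.2  19.2] jaw -30.0 tilt 0.02 grip 24.5 F [0.8 1.1 0.3] j [ 0.7   0.16 -0.65  2.09  0.12  0.93 -0.54] t 19.45
```

View pics/s13.png

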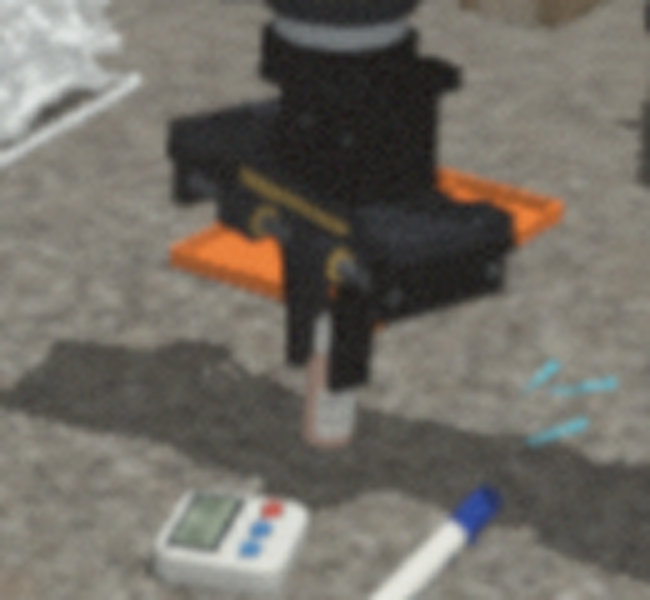

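Confirmed: body gripped at 24.5 mm with the tips near mid-height. Carrying to the near orange bay.

```bash
python3 -m handwheel '[[0,0,-20,0,0,0,1],[0,0,-50,0,0,0,1],[-5,4,-75,0,0,0,1],[-30,22,-85,0,0,0,1],[-65,48,-85,0,0,0,1],[-100,74,-85,0,0,0,1],[-135,99,-85,0,0,0,1],[-170,125,-85,0,0,0,1],[-205,151,-85,0,0,0,1],[-230,169,-85,0,0,0,1],[-239,175.5,-85,0,0,0,1],[-239,175.5,-85,0,0,0,1]]'
python3 -m handwheel '[[0,0,0,0,0,0,1],[0,0,0,0,0,0,1]]'
python3 plan.py 491 -358 22.2 -30
python3 - <<'E'
from bench import ctrl
import cv2
cv2.imwrite('pics/w14.png',ctrl.get_image("wrist")[:,:,::-1])
E
```

```text
time: 21.0
position: [0.4903, -0.3575, 0.1038]
tool_rot: [-2.72, -1.569, -0.0]
ft_force: [-0.6, 1.4, -0.2]
grip_width: 0.278
time: 21.25
position: [0.4909, -0.3564, 0.1044]
tool_rot: [-2.719, -1.573, -0.0]
ft_force: [0.2, -0.4, -0.4]
grip_width: 0.283
now [ 490.9 -356.4  104.4] jaw -29.9 tilt 0.0 grip 24.6 F [ 0.2 -0.4 -0.4] j [ 0.95  0.33 -0.45  1.68  0.15  1.17 -0.05] t 21.25
491.0 -358.0 22.2 jaw -30.0 -> [-1.3  0.9 82.2] [ 0.    -0.     0.002]
```

View pics/w14.png

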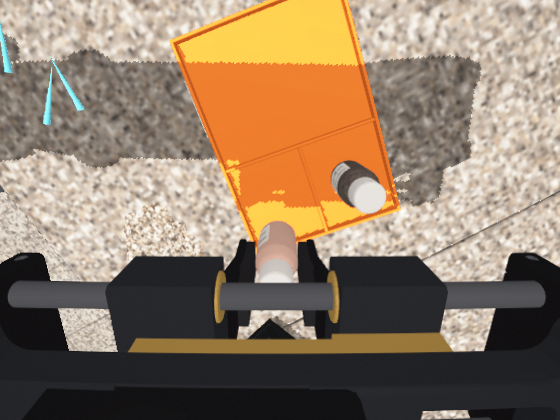

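```bash
python3 -m handwheel '[[-1,1,25,0,0,0,1],[-1,1,50,0,0,0,1],[-1,1,68,0,0,0,1],[-1,1,77,0,0,0,1],[-1,1,80,0,0,0,1],[-1,1,81,0,0,0,1],[-1,1,81.5,0,0,0,1],[-1,1,82,0,0,0,1],[-1,1,82,0,0,0,1]]'; python3 plan.py
```

```text
time: 22.42
position: [0.4909, -0.3594, 0.0224]
tool_rot: [2.721, 1.57, 0.0]
ft_force: [-0.6, -0.6, -0.7]
grip_width: 0.282
now [ 490.9 -359.4   22.4] jaw -30.0 tilt 0.02 grip 24.6 F [-0.6 -0.6 -0.7] j [ 0.94  0.42 -0.43  1.74  0.2   1.02 -0.08] t 22.43
```

```bash
python3 -m handwheel '[[0,0,0.5,0,0,0,1],[0,0,1,0,0,0,1],[0,0,1,0,0,0,1]]'; python3 plan.py
```

```text
time: 22.8
position: [0.4912, -0.3594, 0.0221]
tool_rot: [2.72, 1.57, 0.0]
ft_force: [-1.0, 1.2, 5.9]
grip_width: 0.281
now [ 491.2 -359.4   22.1] jaw -30.0 tilt 0.04 grip 24.4 F [-1.   1.2  5.9] j [ 0.94  0.42 -0.43  1.74  0.2   1.02 -0.08] t 22.8
```

```bash
python3 -m handwheel '[[0,0,0,0,0,0,0.2],[0,0,0,0,0,0,0],[0,0,0,0,0,0,0],[0,0,0,0,0,0,0],[0,0,-10,0,0,0,0],[0,0,-40,0,0,0,0],[0,0,-75,0,0,0,0],[0,0,-100,0,0,0,0],[0,0,-110,0,0,0,0],[0,0,-110,0,0,0,0]]'; python3 plan.py 450 64 132 10.3
python3 - <<'E'
from bench import ctrl
import cv2
cv2.imwrite('pics/w15.png',ctrl.get_image("wrist")[:,:,::-1])
E
```

```text
time: 24.05
position: [0.4911, -0.3595, 0.1317]
tool_rot: [2.72, 1.57, 0.0]
ft_force: [-0.0, 0.6, -0.4]
grip_width: 0.501
now [ 491.1 -359.5  131.7] jaw -30.0 tilt 0.07 grip 43.6 F [-0.   0.6 -0.4] j [ 0.96  0.31 -0.45  1.64  0.14  1.22 -0.04] t 24.05
450.0 64.0 132.0 jaw 10.3 -> [ 346.1 -247.5   -0.7] [ 0.001  0.001 -0.704]
```

View pics/w15.png

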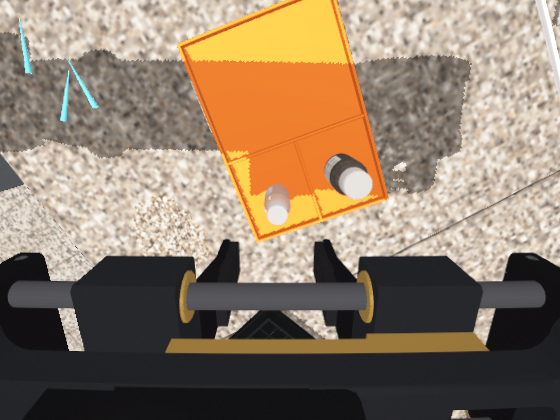

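Both vials are standing in their bays: pink at (277,205), dark at (350,175). Next the timer.

```bash
python3 -m handwheel '[[16,-12,0,0,0,-0.05,-0.3],[50,-36,0,0,0,-0.11,-1],[87,-62,0,0,0,-0.18,-1],[124,-89,0,0,0,-0.25,-1],[161,-115,0,0,0,-0.33,-1],[198,-142,0,0,0,-0.4,-1],[235,-168,0,0,0,-0.48,-1],[272,-195,0,0,0,-0.55,-1],[309,-221,0,0,0,-0.63,-1],[335,-240,0,0,0,-0.68,-1],[346,-247.5,0,0,0,-0.704,-1],[346,-247.5,0,0,0,-0.704,-1]]'
python3 -m handwheel '[[0,0,0,0,0,0,-1],[0,0,0,0,0,0,-1]]'
python3 plan.py 450 64 0 10.3
python3 - <<'E'
from bench import ctrl
import cv2
cv2.imwrite('pics/w16.png',ctrl.get_image("wrist")[:,:,::-1])
E
```

```text
time: 25.6
position: [0.4495, 0.0642, 0.1309]
tool_rot: [-2.012, -2.413, 0.001]
ft_force: [1.1, -0.4, 0.3]
grip_width: 0.999
time: 25.85
position: [0.4498, 0.0627, 0.131]
tool_rot: [-2.016, -2.409, 0.0]
ft_force: [-0.0, 0.2, 0.0]
grip_width: 1.002
now [449.8  62.7 131. ] jaw 10.2 tilt 0.02 grip 87.1 F [-0.   0.2  0. ] j [ 0.66 -0.02 -0.83  1.99 -0.02  1.17  0.01] t 25.85
450.0 64.0 0.0 jaw 10.3 -> [  1.2   0.5 131. ] [-0.    -0.    -0.002]
```

View pics/w16.png

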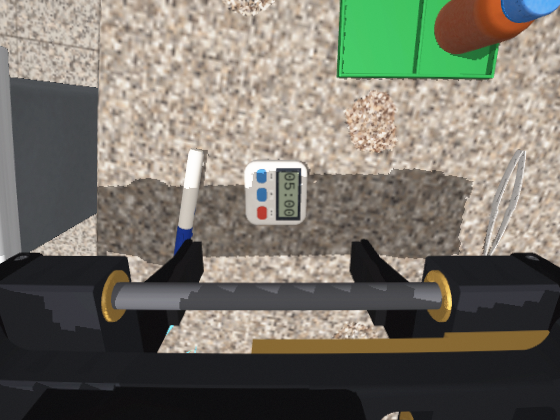

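```bash
python3 chk.py 276.5 192 17 245 192 17 308 192 17 198 150 8.5 183 245 8.5 277 161 17 277 223 17
```

```text
world [448.8  68.5  17. ] in tool [5.60e+00 1.00e-01 1.14e+02]
world [418.  63.  17.] in tool [  5.6 -31.2 114. ]
world [479.7  74.1  17. ] in tool [  5.7  31.4 114. ]
world [365.6  94.7   8.5] in tool [ 46.1 -77.2 122.5]
world [360.  -10.    8.5] in tool [ -56.  -101.2  122.5]
world [443.8  99.   17. ] in tool [ 36.5   0.6 114. ]
world [455.2  36.3  17. ] in tool [-27.2   0.7 114. ]
```

```bash
python3 -m handwheel '[[3.5,0,30,0,0,0,-1],[3.5,0,65,0,0,0,-1],[3.5,0,95,0,0,0,-1],[3.5,0,115,0,0,0,-1],[3.5,0,125,0,0,0,-1],[3.5,0,131,0,0,0,-1],[3.5,0,131,0,0,0,-1],[3.5,0,131,0,0,0,-1]]'
python3 plan.py
python3 - <<'E'
from bench import ctrl
import cv2
im=ctrl.get_image("scene")[:,:,::-1]
cv2.imwrite("pics/s17.png", cv2.resize(im[180:300,250:390],None,fx=5,fy=5,interpolation=cv2.INTER_CUBIC))
cv2.imwrite('pics/w17.png',ctrl.get_image("wrist")[:,:,::-1])
E
```

```text
time: 26.9
position: [0.4497, 0.0676, 0.0008]
tool_rot: [2.012, 2.411, 0.001]
ft_force: [1.0, 0.0, 0.6]
grip_width: 0.996
now [449.7  67.6   0.8] jaw 10.3 tilt 0.08 grip 86.7 F [1.  0.  0.6] j [ 0.58  0.21 -0.84  2.11  0.2   0.9  -0.19] t 26.9
```

View pics/s17.png

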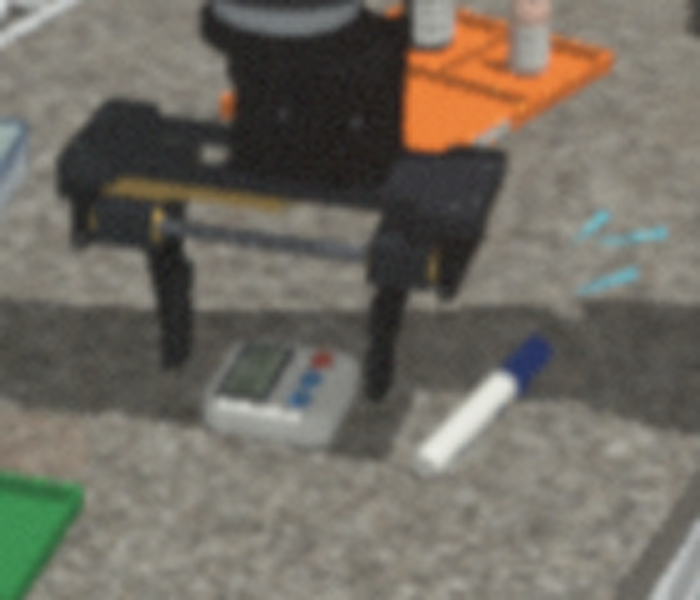

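View pics/w17.png

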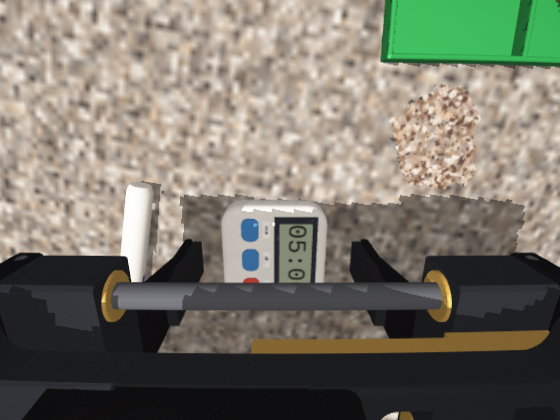

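```bash
python3 -m handwheel '[[0,0,4,0,0,0,-1],[0,0,8,0,0,0,-1],[0,0,11,0,0,0,-1],[0,0,13,0,0,0,-1],[0,0,14,0,0,0,-1],[0,0,14,0,0,0,-1]]'
python3 plan.py
python3 - <<'E'
from bench import ctrl
import cv2
im=ctrl.get_image("scene")[:,:,::-1]
cv2.imwrite("pics/s18.png", cv2.resize(im[200:290,260:360],None,fx=6,fy=6,interpolation=cv2.INTER_CUBIC))
E
```

```text
time: 27.75
position: [0.449, 0.0676, -0.0139]
tool_rot: [-2.013, -2.412, 0.0]
ft_force: [0.4, 1.0, -0.0]
grip_width: 0.997
now [449.   67.6 -13.9] jaw 10.3 tilt 0.0 grip 86.8 F [ 0.4  1.  -0. ] j [ 0.57  0.24 -0.83  2.12  0.23  0.87 -0.21] t 27.75
```

View pics/s18.png

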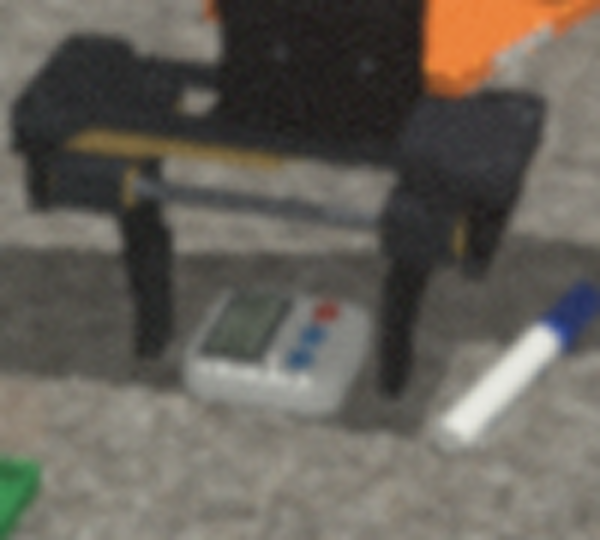

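Fingers are straddling the timer and the tips are just above the bench. Closing.

```bash
python3 -m handwheel '[[0,0,0,0,0,0,-0.6],[0,0,0,0,0,0,-0.3],[0,0,0,0,0,0,0.3],[0,0,0,0,0,0,1],[0,0,0,0,0,0,1],[0,0,0,0,0,0,1]]' 15
python3 plan.py
python3 -m handwheel '[[0,0,-5,0,0,0,1],[0,0,-15,0,0,0,1],[0,0,-15,0,0,0,1]]' 
python3 plan.py
python3 - <<'E'
from bench import ctrl
import cv2
im=ctrl.get_image("scene")[:,:,::-1]
cv2.imwrite("pics/s19.png", cv2.resize(im[200:290,260:360],None,fx=6,fy=6,interpolation=cv2.INTER_CUBIC))
E
```

```text
time: 28.55
position: [0.449, 0.0675, -0.0138]
tool_rot: [2.013, 2.412, -0.0]
ft_force: [-0.5, -0.4, 0.8]
grip_width: 0.71
now [449.   67.5 -13.8] jaw 10.3 tilt 0.01 grip 61.8 F [-0.5 -0.4  0.8] j [ 0.57  0.23 -0.83  2.12  0.23  0.87 -0.21] t 28.55
time: 28.92
position: [0.45, 0.0676, 0.0022]
tool_rot: [2.012, 2.411, 0.002]
ft_force: [0.2, -0.5, -1.7]
grip_width: 0.708
now [450.   67.6   2.2] jaw 10.3 tilt 0.13 grip 61.6 F [ 0.2 -0.5 -1.7] j [ 0.58  0.2  -0.84  2.11  0.19  0.9  -0.18] t 28.93
```

View pics/s19.png

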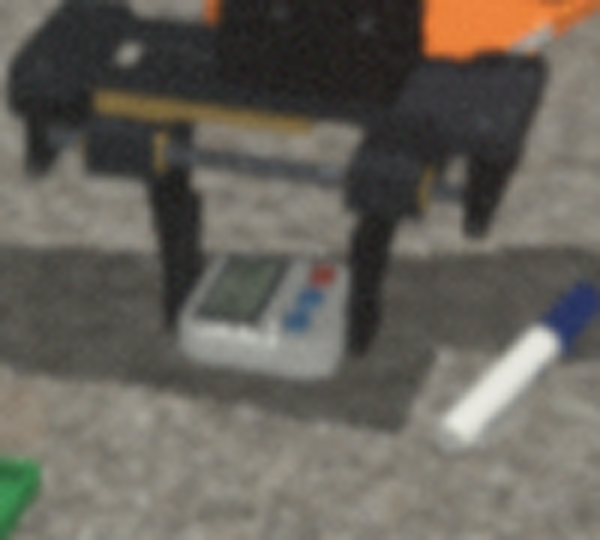

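```bash
python3 plan.py 544 -265 65 -10.4
```

```text
now [449.6  67.5   1.7] jaw 10.3 tilt 0.09 grip 61.5 F [-0.4  0.2 -0.8] j [ 0.58  0.2  -0.84  2.11  0.19  0.9  -0.18] t 28.98
544.0 -265.0 65.0 jaw -10.4 -> [-344.1   33.5  -63. ] [0.001 0.    0.361]
```

```bash
python3 -m handwheel '[[0,0,-15,0,0,0,1],[0,0,-40,0,0,0,1],[-15,2,-58,0,0,0.02,1],[-45,5,-63,0,0,0.06,1],[-85,9,-63,0,0,0.1,1],[-127,13,-63,0,0,0.15,1],[-170,17,-63,0,0,0.19,1],[-213,21,-63,0,0,0.23,1],[-256,25,-63,0,0,0.27,1],[-298,29,-63,0,0,0.31,1],[-330,32,-63,0,0,0.345,1],[-344,33.5,-63,0,0,0.361,1]]'
python3 -m handwheel '[[0,0,0,0,0,0,1],[0,0,0,0,0,0,1],[0,0,0,0,0,0,1]]'
python3 plan.py 544 -265 -11 -10.4
python3 - <<'E'
from bench import ctrl
import cv2
cv2.imwrite('pics/w20.png',ctrl.get_image("wrist")[:,:,::-1])
im=ctrl.get_image("scene")[:,:,::-1]
cv2.imwrite("pics/s20.png", cv2.resize(im[130:250,260:400],None,fx=5,fy=5,interpolation=cv2.INTER_CUBIC))
E
```

```text
time: 30.48
position: [0.5423, -0.2687, 0.0631]
tool_rot: [-2.418, -2.004, 0.002]
ft_force: [-0.1, 1.0, -0.5]
grip_width: 0.708
time: 30.85
position: [0.5436, -0.2632, 0.0643]
tool_rot: [-2.411, -2.014, 0.0]
ft_force: [0.7, -0.1, -1.0]
grip_width: 0.712
now [ 543.6 -263.2   64.3] jaw -10.2 tilt 0.01 grip 61.9 F [ 0.7 -0.1 -1. ] j [ 0.87  0.39 -0.57  1.72  0.23  1.11  0.06] t 30.85
544.0 -265.0 -11.0 jaw -10.4 -> [-1.7  0.7 75.3] [-0.    -0.     0.003]
```

View pics/w20.png

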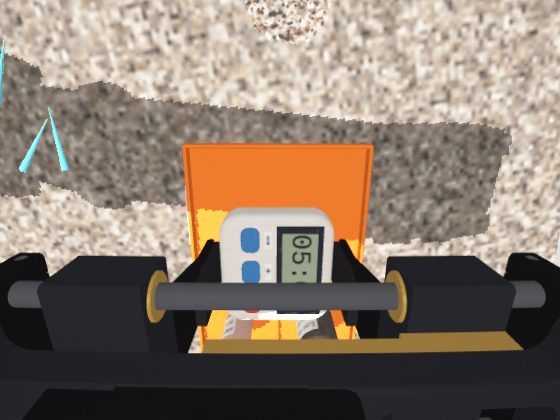

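View pics/s20.png

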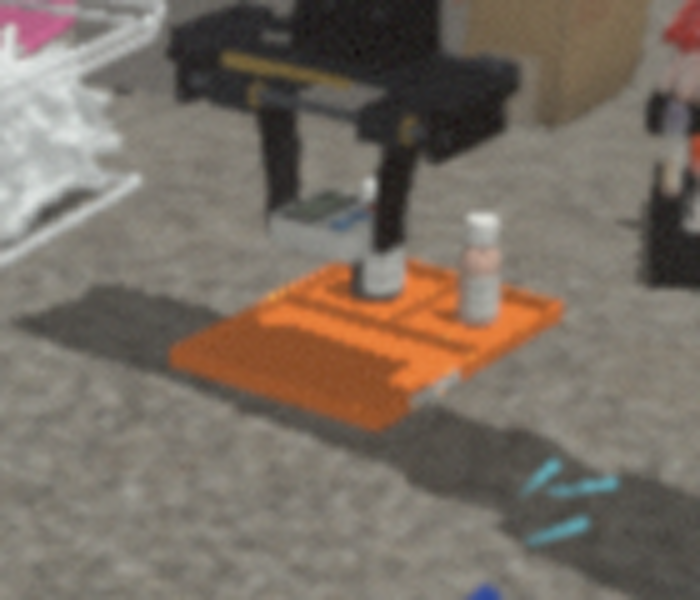

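```bash
python3 -m handwheel '[[0,0,20,0,0,0,1],[0,0,42,0,0,0,1],[0,0,60,0,0,0,1],[0,0,69,0,0,0,1],[0,0,72.5,0,0,0,1],[0,0,73.5,0,0,0,1],[0,0,74.5,0,0,0,1],[0,0,74.5,0,0,0,1]]'; python3 plan.py
```

```text
time: 31.95
position: [0.5439, -0.2651, -0.0099]
tool_rot: [2.413, 2.011, 0.0]
ft_force: [0.5, 0.4, -1.3]
grip_width: 0.708
now [ 543.9 -265.1   -9.9] jaw -10.4 tilt 0.05 grip 61.6 F [ 0.5  0.4 -1.3] j [ 0.85  0.48 -0.54  1.77  0.29  0.98  0.02] t 31.95
```

```bash
python3 -m handwheel '[[0,0,0.5,0,0,0,1],[0,0,1,0,0,0,1]]'; python3 plan.py
```

```text
time: 32.2
position: [0.5437, -0.2649, -0.0108]
tool_rot: [2.413, 2.011, -0.0]
ft_force: [-0.9, 1.5, 4.8]
grip_width: 0.714
now [ 543.7 -264.9  -10.8] jaw -10.4 tilt 0.03 grip 62.1 F [-0.9  1.5  4.8] j [ 0.85  0.48 -0.54  1.77  0.29  0.98  0.02] t 32.2
```

```bash
python3 -m handwheel '[[0,0,0,0,0,0,-0.55],[0,0,0,0,0,0,-0.75],[0,0,0,0,0,0,-0.75],[0,0,-8,0,0,0,-0.75],[0,0,-30,0,0,0,-0.75],[0,0,-65,0,0,0,-0.75],[0,0,-100,0,0,0,-0.75],[0,0,-130,0,0,0,-0.75],[0,0,-140,0,0,0,-0.75],[0,0,-140,0,0,0,-0.75]]'; python3 plan.py 686 -61 130 13
python3 - <<'E'
from bench import ctrl
import cv2
cv2.imwrite('pics/w21.png',ctrl.get_image("wrist")[:,:,::-1])
E
```

```text
time: 33.45
position: [0.5437, -0.265, 0.1289]
tool_rot: [2.412, 2.011, 0.0]
ft_force: [-1.0, 0.1, -0.1]
grip_width: 0.875
now [ 543.7 -265.   128.9] jaw -10.4 tilt 0.05 grip 76.1 F [-1.   0.1 -0.1] j [ 0.89  0.33 -0.58  1.65  0.19  1.22  0.09] t 33.45
686.0 -61.0 130.0 jaw 13.0 -> [226.3 103.2  -1.1] [ 0.001  0.001 -0.408]
```

View pics/w21.png

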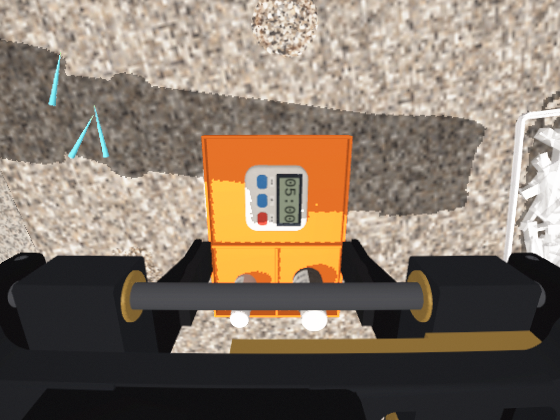

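Timer lies in the large bay (276,197). Before the slides I'll check clearance to the baskets behind.

```bash
python3 - <<'E'
from h import *
from bench import ctrl
cm=ctrl.camera_model("top")
for p in [(236,118),(312,114),(369,127),(463,130)]:
    print(p,[(onz(cm,*p,z)[:2]*1000).round() for z in (0,.05)])
E
python3 plan.py 686 -61 130 13
```

```text
(236, 118) [array([819., 130.]), array([798., 125.])]
(312, 114) [array([830., -80.]), array([809., -76.])]
(369, 127) [array([ 791., -236.]), array([ 772., -226.])]
(463, 130) [array([ 782., -495.]), array([ 763., -475.])]
now [ 543.  -264.7  127.9] jaw -10.4 tilt 0.06 grip 76.5 F [ 0.  -0.  -0.1] j [ 0.89  0.33 -0.58  1.65  0.19  1.22  0.09] t 33.5
686.0 -61.0 130.0 jaw 13.0 -> [226.2 103.9  -2.2] [-0.001 -0.    -0.408]
```

```bash
python3 -m handwheel '[[20,9,0,0,0,-0.04,-0.75],[50,23,0,0,0,-0.09,-0.75],[85,39,0,0,0,-0.16,-0.75],[120,55,0,0,0,-0.22,-0.75],[155,71,0,0,0,-0.28,-0.75],[190,87,0,0,0,-0.34,-0.75],[215,98,0,0,0,-0.39,-0.75],[226,103,0,0,0,-0.408,-0.75],[226,103,0,0,0,-0.408,-0.75],[226,103,0,0,0,-0.408,-0.75]]'
python3 plan.py
python3 - <<'E'
from bench import ctrl
import cv2
cv2.imwrite('pics/w22.png',ctrl.get_image("wrist")[:,:,::-1])
E
```

```text
time: 34.75
position: [0.685, -0.0626, 0.1282]
tool_rot: [-1.958, -2.457, 0.002]
ft_force: [-0.2, -0.2, -0.6]
grip_width: 0.874
now [685.  -62.6 128.2] jaw 12.9 tilt 0.08 grip 76.0 F [-0.2 -0.2 -0.6] j [ 0.54  0.54 -0.69  1.42  0.34  1.31  0.05] t 34.75
```

View pics/w22.png

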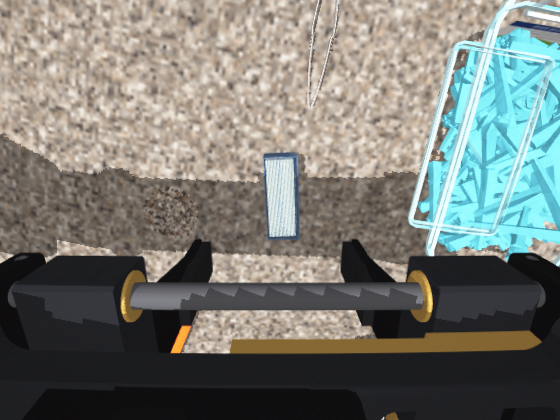

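```bash
python3 chk.py 265 155 30 297 153 30 300 237 30 269 239 30 413 223 80 413 223 50 456 45 80 310 106 5
```

```text
world [665. -22.  30.] in tool [ 44.5 -10.4  98.4]
world [692.9 -13.8  30. ] in tool [46.3 18.7 98.4]
world [715.8 -93.   30. ] in tool [-36.1  23.3  98.4]
world [ 686.5 -101.9   30. ] in tool [-38.3  -7.2  98.5]
world [792.5 -41.2  80. ] in tool [ -2.7 109.6  48.3]
world [809.1 -48.9  50. ] in tool [-13.9 124.1  78.3]
world [776.6  88.7  80. ] in tool [127.4 123.1  48.2]
world [696.5  29.3   5. ] in tool [ 87.5  31.8 123.3]
```

```bash
python3 -m handwheel '[[2.5,5,30,0,0,-0.045,-0.5],[2.5,5,65,0,0,-0.045,-0.5],[2.5,5,95,0,0,-0.045,-0.5],[2.5,5,115,0,0,-0.045,-0.5],[2.5,5,125,0,0,-0.045,-0.5],[2.5,5,133,0,0,-0.045,-0.5],[2.5,5,139,0,0,-0.045,-0.5],[2.5,5,139,0,0,-0.045,-0.5]]'
python3 plan.py
python3 - <<'E'
from bench import ctrl
import cv2
im=ctrl.get_image("scene")[:,:,::-1]
cv2.imwrite("pics/s23.png", cv2.resize(im[120:250,170:320],None,fx=4.5,fy=4.5,interpolation=cv2.INTER_CUBIC))
cv2.imwrite('pics/w23.png',ctrl.get_image("wrist")[:,:,::-1])
E
```

```text
time: 35.8
position: [0.6899, -0.0575, -0.0103]
tool_rot: [1.9, 2.502, -0.0]
ft_force: [0.2, 0.6, 0.0]
grip_width: 0.749
now [689.9 -57.5 -10.3] jaw 15.6 tilt 0.01 grip 65.2 F [0.2 0.6 0. ] j [ 0.51  0.67 -0.65  1.52  0.44  1.09  0.03] t 35.8
```

View pics/s23.png

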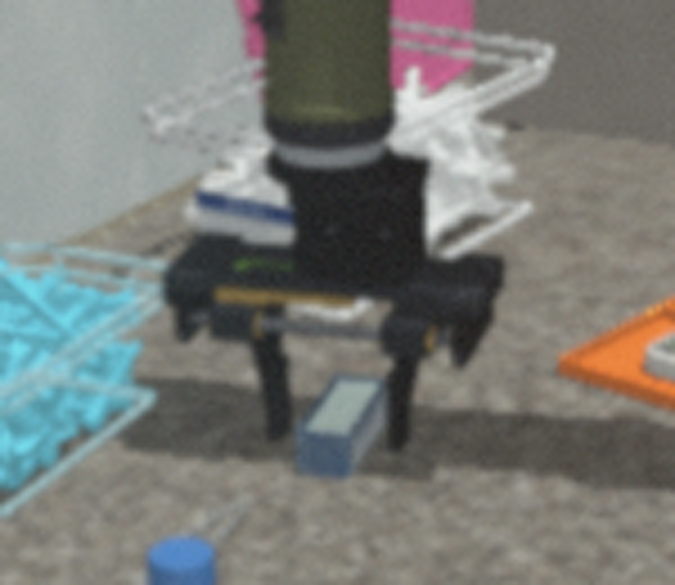

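View pics/w23.png

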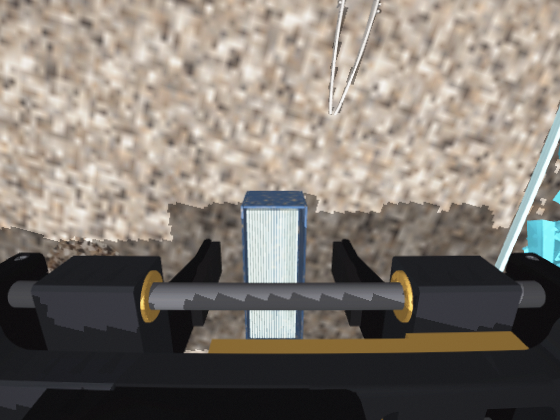

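Box is centred between the fingers and square to them. Closing, then a small lift.

```bash
python3 -m handwheel '[[0,0,0,0,0,0,-0.2],[0,0,0,0,0,0,0.1],[0,0,0,0,0,0,1],[0,0,0,0,0,0,1],[0,0,0,0,0,0,1],[0,0,0,0,0,0,1]]' 25
python3 plan.py
python3 -m handwheel '[[0,0,-5,0,0,0,1],[0,0,-15,0,0,0,1],[0,0,-15,0,0,0,1],[0,0,-15,0,0,0,1]]' 
python3 plan.py 690 -57 120 15.6 531 340 120 10.3
python3 - <<'E'
from bench import ctrl
import cv2
im=ctrl.get_image("scene")[:,:,::-1]
cv2.imwrite("pics/s24.png", cv2.resize(im[150:240,210:300],None,fx=6,fy=6,interpolation=cv2.INTER_CUBIC))
cv2.imwrite('pics/w24.png',ctrl.get_image("wrist")[:,:,::-1])
E
```

```text
time: 36.65
position: [0.6897, -0.0576, -0.0103]
tool_rot: [-1.9, -2.502, 0.001]
ft_force: [-1.0, -1.0, 1.8]
grip_width: 0.378
now [689.7 -57.6 -10.3] jaw 15.6 tilt 0.02 grip 32.9 F [-1.  -1.   1.8] j [ 0.51  0.67 -0.65  1.53  0.44  1.09  0.03] t 36.65
time: 37.15
position: [0.6899, -0.0576, 0.0048]
tool_rot: [1.9, 2.502, -0.0]
ft_force: [0.0, -0.5, -2.3]
grip_width: 0.379
now [689.9 -57.6   4.8] jaw 15.6 tilt 0.02 grip 33.0 F [ 0.  -0.5 -2.3] j [ 0.51  0.65 -0.65  1.52  0.42  1.12  0.04] t 37.15
690.0 -57.0 120.0 jaw 15.6 -> [   0.5    0.2 -115.2] [ 0.  0. -0.]
531.0 340.0 120.0 jaw 10.3 -> [ 425.6  -46.3 -115.3] [0.    0.    0.092]
```

View pics/s24.png

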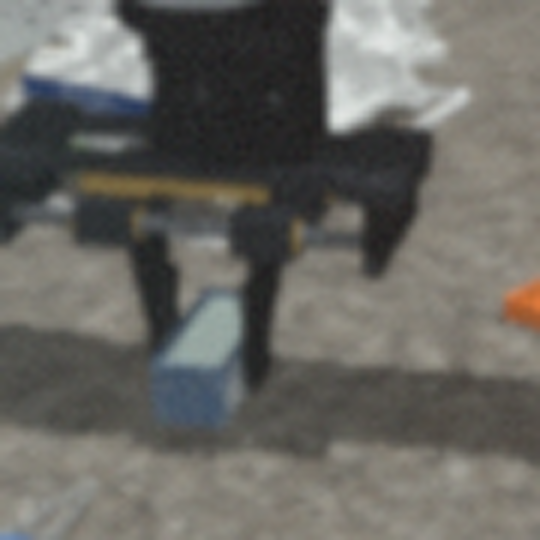

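View pics/w24.png

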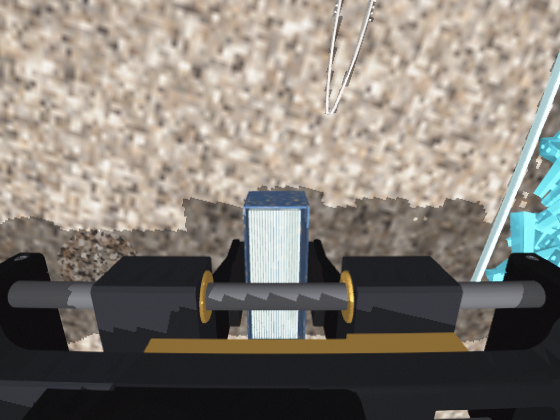

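Lifted level. Carrying it high enough to pass over the bottle.

```bash
python3 -m handwheel '[[0,0,-30,0,0,0,1],[0,0,-75,0,0,0,1],[5,0,-115,0,0,0,1],[30,-3,-135,0,0,0.005,1],[70,-8,-135,0,0,0.015,1],[115,-12,-135,0,0,0.025,1],[160,-17,-135,0,0,0.035,1],[207,-22,-135,0,0,0.045,1],[254,-27,-135,0,0,0.055,1],[300,-32,-135,0,0,0.065,1],[346,-37,-135,0,0,0.075,1],[388,-42,-135,0,0,0.085,1]]'
python3 -m handwheel '[[25,-3,0,0,0,0.007,1],[37.5,-4,0,0,0,0.007,1],[37.5,-4,0,0,0,0.007,1],[37.5,-4,0,0,0,0.007,1],[37.5,-4,0,0,0,0.007,1]]'
python3 plan.py 531 340 -7 10.3
python3 - <<'E'
from bench import ctrl
import cv2
cv2.imwrite('pics/w25.png',ctrl.get_image("wrist")[:,:,::-1])
E
```

```text
time: 38.75
position: [0.5419, 0.3076, 0.1385]
tool_rot: [-2.001, -2.42, 0.003]
ft_force: [-0.0, -0.4, -1.2]
grip_width: 0.375
time: 39.38
position: [0.5352, 0.3394, 0.1394]
tool_rot: [2.015, 2.409, -0.001]
ft_force: [-0.4, 0.3, -1.0]
grip_width: 0.379
now [535.2 339.4 139.4] jaw 10.2 tilt 0.05 grip 33.0 F [-0.4  0.3 -1. ] j [ 0.03  0.44 -0.83  1.56  0.34  1.29 -0.67] t 39.38
531.0 340.0 -7.0 jaw 10.3 -> [  1.5  -4.  146.4] [-0.     0.001 -0.002]
```

View pics/w25.png

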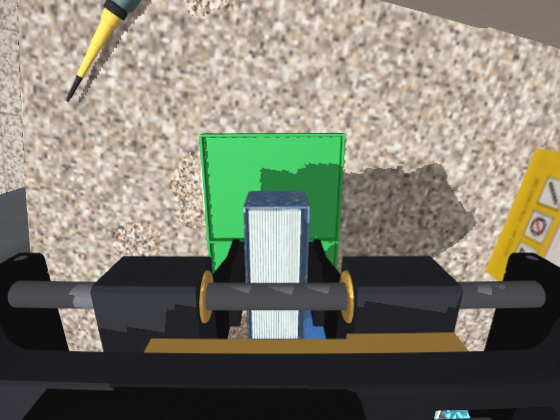

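```bash
python3 chk.py 201 135 12 345 133 12 206 240 12 340 238 12 ; python3 plan.py
```

```text
world [451.1 385.7  12. ] in tool [ 60.2 -74.5 127.4]
world [590.5 412.8  12. ] in tool [ 62.3  67.5 127.4]
world [468.5 274.6  12. ] in tool [-52.2 -77.  127.5]
world [612.2 302.9  12. ] in tool [-49.7  69.5 127.5]
now [535.1 339.6 139.5] jaw 10.2 tilt 0.04 grip 32.5 F [-0.2  0.4 -2. ] j [ 0.03  0.44 -0.83  1.56  0.34  1.29 -0.67] t 39.42
```

```bash
python3 -m handwheel '[[4,-4,30,0,0,0,1],[4,-4,65,0,0,0,1],[4,-4,98,0,0,0,1],[4,-4,122,0,0,0,1],[4,-4,135,0,0,0,1],[4,-4,141,0,0,0,1],[4,-4,144,0,0,0,1],[4,-4,145,0,0,0,1],[4,-4,146,0,0,0,1],[4,-4,146,0,0,0,1]]'; python3 plan.py
```

```text
time: 40.67
position: [0.5298, 0.3443, -0.0061]
tool_rot: [2.013, 2.412, 0.001]
ft_force: [0.3, -0.2, -1.8]
grip_width: 0.372
now [529.8 344.3  -6.1] jaw 10.3 tilt 0.03 grip 32.4 F [ 0.3 -0.2 -1.8] j [-0.03  0.59 -0.76  1.69  0.45  1.05 -0.76] t 40.67
```

```bash
python3 -m handwheel '[[0,0,0.5,0,0,0,1],[0,0,1,0,0,0,1]]'; python3 plan.py
python3 - <<'E'
from bench import ctrl
import cv2
im=ctrl.get_image("scene")[:,:,::-1]
cv2.imwrite("pics/s26.png", cv2.resize(im[200:350,140:300],None,fx=4,fy=4,interpolation=cv2.INTER_CUBIC))
E
```

```text
time: 40.92
position: [0.5297, 0.3442, -0.0074]
tool_rot: [2.013, 2.412, -0.0]
ft_force: [-0.0, -0.1, -1.7]
grip_width: 0.374
now [529.7 344.2  -7.4] jaw 10.3 tilt 0.01 grip 32.5 F [-0.  -0.1 -1.7] j [-0.03  0.59 -0.75  1.69  0.45  1.05 -0.76] t 40.92
```

View pics/s26.png

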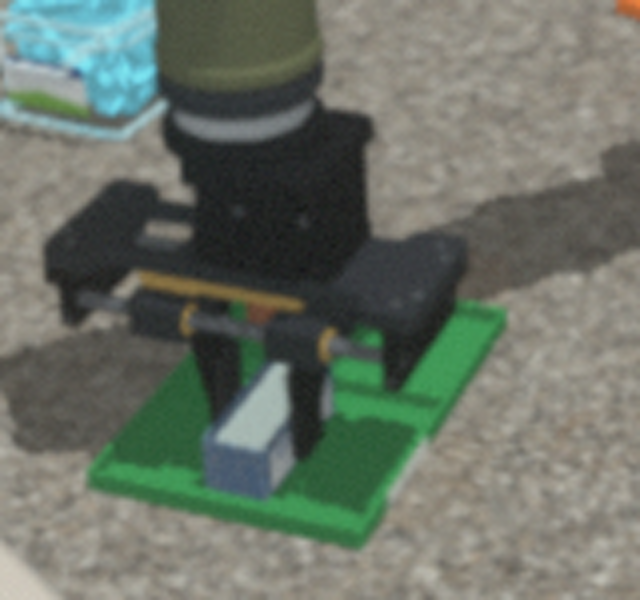

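Run:
```python
from h import *
from bench import ctrl
cm=ctrl.camera_model("wrist");s=ctrl.get_state();Rt=R.from_rotvec(s['tool_rot'])
z=s['position'][2]+.0403
for u,v in [(246,208),(308,208),(277,193)]:
    q=onz(cm,u,v,z if v>200 else z-.0); print((Rt.inv().apply(q-s['position'])*1000).round(1))
sc=ctrl.camera_model("scene")
for px in [(205,482),(270,497)]:
    print((onz(sc,140+px[0]/4,200+px[1]/4,.0035)*1000).round(1))
for l in [(-69.5,101),(69.5,101),(0,101)]:
    a=np.radians(10.3);x=538.5+l[0]*np.cos(a)-l[1]*np.sin(a);y=297+l[0]*np.sin(a)+l[1]*np.cos(a)
    u=proj(sc,[x/1000,y/1000,.012]);print(l,(u[0]-140)*4,(u[1]-200)*4, x,y)
```

```text
[ 38.1 -14.9 -40.3]
[ 38.1  14.9 -40.3]
[ 45.6  -0.  -40.3]
[539.4 383.5   3.5]
[505.1 377.7   3.5]
(-69.5, 101) 354.9310731398557 523.5532339039753 452.06096613686753 383.9456348807014
(69.5, 101) 90.50390807020801 464.53443819910353 588.8209864096298 408.799142781874
(0, 101) 219.37216348806191 493.74371417230327 520.4409762732487 396.3723888312877
```

```bash
python3 -m handwheel '[[0,0,0.5,0,0,0,1],[0,0,1,0,0,0,1],[0,0,1,0,0,0,1]]'; python3 plan.py
```

```text
time: 41.35
position: [0.5297, 0.3443, -0.0074]
tool_rot: [2.012, 2.412, -0.0]
ft_force: [-1.4, -1.5, 6.2]
grip_width: 0.374
now [529.7 344.3  -7.4] jaw 10.3 tilt 0.03 grip 32.5 F [-1.4 -1.5  6.2] j [-0.04  0.59 -0.75  1.69  0.45  1.05 -0.76] t 41.35
```

Contact at 6 N. Releasing and withdrawing straight up.

```bash
python3 -m handwheel '[[0,0,0,0,0,0,0],[0,0,0,0,0,0,-0.3],[0,0,0,0,0,0,-0.3],[0,0,0,0,0,0,-0.3],[0,0,-8,0,0,0,-0.3],[0,0,-30,0,0,0,-0.3],[0,0,-70,0,0,0,-0.3],[0,0,-115,0,0,0,-0.3],[0,0,-155,0,0,0,-0.3],[-30,0,-175,0,0,0,-0.3],[-80,0,-180,0,0,0,-0.3],[-120,0,-180,0,0,0,-0.3]]'
python3 -m handwheel '[[-60,30,0,0,0,0,-0.3],[-60,30,0,0,0,0,-0.3],[-60,30,0,0,0,0,-0.3]]'
python3 plan.py
python3 - <<'E'
from bench import ctrl
import cv2
cv2.imwrite('pics/w27.png',ctrl.get_image("wrist")[:,:,::-1])
cv2.imwrite('pics/t27.png',ctrl.get_image("top")[:,:,::-1])
cv2.imwrite('pics/s27.png',ctrl.get_image("scene")[:,:,::-1])
E
```

```text
time: 42.85
position: [0.5521, 0.2249, 0.1743]
tool_rot: [2.011, 2.41, 0.004]
ft_force: [1.3, 0.0, 0.1]
grip_width: 0.649
time: 43.22
position: [0.5916, 0.1727, 0.1728]
tool_rot: [2.014, 2.411, 0.002]
ft_force: [0.2, 0.5, 0.4]
grip_width: 0.653
now [591.6 172.7 172.8] jaw 10.3 tilt 0.08 grip 56.8 F [0.2 0.5 0.4] j [ 0.31  0.37 -0.8   1.56  0.27  1.32 -0.34] t 43.23
```

View pics/w27.png

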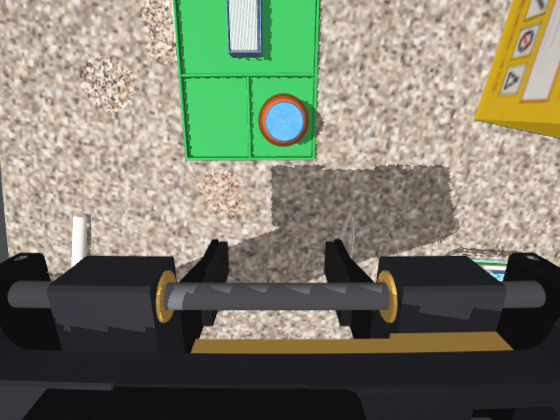

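View pics/t27.png

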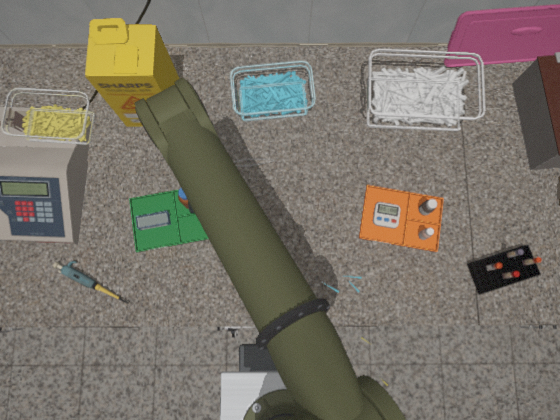

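View pics/s27.png

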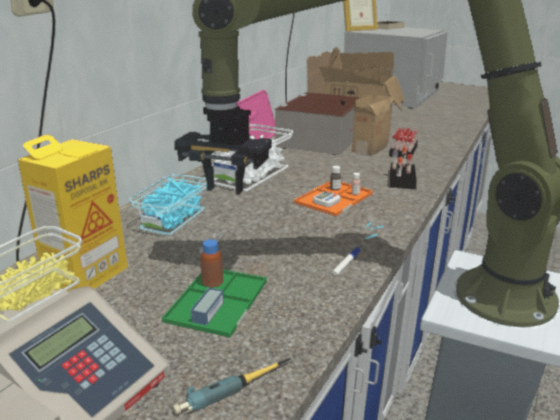

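All five items are upright in their bays, and the marker (345,260) and forceps haven't moved. One numerical check, then I'll hand in.

```bash
python3 -m handwheel '[[0,0,0,0,0,0,-0.3],[0,0,0,0,0,0,-0.3],[0,0,0,0,0,0,-0.3]]' >/dev/null
python3 - <<'E'
from h import *
from bench import ctrl
cm=ctrl.camera_model("top");w=ctrl.camera_model("wrist")
def loc(p,c,a):
    a=np.radians(a);d=p[:2]*1000-c;return np.round([d[0]*np.cos(a)+d[1]*np.sin(a),-d[0]*np.sin(a)+d[1]*np.cos(a)],1)
o=np.array([536,-308]);g=np.array([538.5,297])
print('dark',loc(onz(cm,432,204,.076),o,-10.4),'pink',loc(onz(cm,428.5,231.5,.069),o,-10.4),'timer',loc(onz(cm,387,215,.02),o,-10.4))
print('bottle',loc(onz(w,284,121,.101),g,10.3),'slides',loc(onz(cm,153,220,.033),g,10.3))
print(ctrl.get_state()['time'],ctrl.get_state()['qd'].round(3)); print(ctrl.close_job())
E
```

```text
dark [ 31.6 -57.6] pink [-37.7 -58.9] timer [-2.9 39.2]
bottle [ 35.4 -56.4] slides [-4.7 40.5]
43.75 [ 0.003  0.     0.002 -0.001  0.001 -0.001  0.   ]
the job is handed in; nothing more can be done
None
```

Both kits are made up and the job is handed in, at about 44 s of the 112 s allowed; close_job() gave no verdict. The brown bottle is in the green tray's far small bay and the slide box in its large bay. In the orange tray the dark vial is in the far small bay, the pink vial in the near one and the timer in the large bay.

**Final positions:** from the last pictures, in mm in each tray's own frame, all well inside their bays.

| Item | Tray | x | y |
|---|---|---|---|
| Brown bottle | green | 35 | -56 |
| Slide box | green | -5 | 41 |
| Dark vial | orange | 32 | -58 |
| Pink vial | orange | -38 | -59 |
| Timer | orange | -3 | 39 |

The last pictures show everything upright or flat and released, with the gripper clear of both trays. Each item was lowered until the wrist force showed it resting on the tray floor before I opened the fingers. The marker pen and forceps look untouched, but I judged that by eye and did not re-measure them.

**Disagreements along the way:**
- **Fingertips:** they sit about 30 mm higher on the tool than `ctrl.tip_reach` implies. Two camera views showed it, and the pink vial was first gripped by its cap. I regripped it lower on the body and allowed for the offset with the timer and slide box.
- **Cameras:** the top and wrist views differed by 3 to 6 mm, which the clearances absorbed.

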